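# Load the tiered vial trays and shut the sampler door

### The job

Load the sampler: set the tray of small vials on the drawn-out carriage and the tray of tall vials on top of it, every corner hole over its own post, each one kept level and lowered gently until fully seated. Then push the carriage fully home and, without slamming it, push the door shut until it is seated on its catch. Leave everything else on the bench where it is.

Things in the scene. Friction and masses are not known exactly. Their poses are not given: they have to be found in the camera images.
- small_tray: tray of 16 small vials, 0.3 kg, z up: plate 110 (x) x 130 (y) x 6 mm with four 9 mm corner holes at x = +-45, y = +-50; a 48 mm tall end wall along each 110 mm edge (y = +-63), whose tops, 54 mm above the underside, carry the tray above; upright lifting fin in the middle, 10 mm thick (x), 36 long (y), its top 50 mm up; vials 41 mm up, at |x| < 37, |y| 21 to 59. Origin: under its middle.
- small_tray_grip (a point): grasp point of the small-vial tray: in its fin, 39 mm above the underside, over the plate's middle; axes as the tray's. The tray may be set either way round (half a turn about z).
- tall_tray: tray of 6 tall vials, 0.36 kg, z up: plate 110 (x) x 130 (y) x 6 mm with four 9 mm corner holes at x = +-45, y = +-50; no end walls; upright lifting fin in the middle, 10 mm thick (x), 36 long (y), its top 60 mm up; vials 23 mm wide, 52 mm up, at |x| < 38, |y| 25 to 49. Origin: under its middle.
- tall_tray_grip (a point): grasp point of the tall-vial tray: in its fin, 46 mm above the underside, over the plate's middle; axes as the tray's. The tray may be set either way round (half a turn about z).
- carriage_seat (a point): middle of the carriage's deck, on its top, 30 mm above the bench, moving with it; x points into the sampler (the way it is pushed), z up. Four posts at x = +-45, y = +-50 mm, 7 mm thick, 76 mm tall, the last 6 mm a cone to 2.4 mm. Seated, the small-vial tray's underside is on the deck, the tall-vial tray's 54 mm above it.
- carriage_pull (a point): middle of the outer face of the carriage's black pull bar (110 mm along y, 16 tall, 14 thick), 110 mm before (-x) the seat's middle, 20 mm above the deck; push along +x. Carriage home: it stands 42 mm before the sampler's front plane, where the sampler's header is from 165 to 210 mm (its roof) over the bench.
- carriage (a joint): how far the carriage is drawn out, m: 0 is fully home (a firm stop), 0.19 fully out; it slides with about 3 N and stays where it is left
- door_push (a point): point on the door's outer face, 170 mm from the hinge axis along the door (215 mm wide), 180 mm above the bench (the door reaches from 12 to 206 mm). x: inward normal of that face (push along +x); y: along the door from free edge to hinge; z up. The door is a pan 55 mm deep, hollow towards the sampler.
- door_hinge (a point): point on the door's upright hinge axis, 180 mm above the bench, in the sampler's front plane, 115 mm left (+y of carriage_seat) of the carriage's middle line; axes turn with the door as at door_push. The outer face lies 55 mm towards -x of these axes.
- door (a joint): door angle, rad: 0 shut (firm stop), up to 2.0 open; seen from above it closes anticlockwise. It moves lightly and stays where left. From 0.07 rad a spring roller catch at the free edge resists with up to 10 N at door_push; past 0.025 rad it draws the door to 0 and holds it. It cannot shut while the carriage is out.
- reagent_bottle: bystander, leave alone: amber glass bottle with black cap, 54 mm wide, 110 mm tall; origin under its middle
- cap_jar: bystander, leave alone: small clear jar with white lid, 54 mm wide, 60 mm tall; origin under its middle
- wrench: bystander, leave alone: steel open-end wrench lying flat, 160 mm long; origin under its middle
- screwdriver: bystander, leave alone: screwdriver lying flat, 180 mm long; origin under its middle
- spare_valve: bystander, leave alone: spare ivory valve head lying on the bench, a disc 52 mm wide and 26 mm tall with a black hub up to 38 mm; origin under its middle
- beaker: bystander, leave alone: empty glass beaker, 68 mm wide, 90 mm tall; origin under its middle
- parts_dish: bystander, leave alone: shallow steel dish, 90 x 70 x 22 mm; origin under its middle

How it is judged:
By the outcome, as a careful person would: the job done as asked, in the order asked, and still so for the second after the job is handed in, with the robot touching nothing.
It also fails if it takes over 72 s, if anything falls off the work surface, if the arm or the gripper's body presses on something with over 40 N, if the wrist force passes 120 N, or if a joint passes its speed limit or range.

### The arm

A 6-joint arm with a two-finger parallel gripper is mounted at the origin on the work surface. World frame = base frame: x ahead of the robot, y to its left, z up, the work surface at z = 0. Lengths are in m, angles in rad, forces in N, time in s.
With the tool pointing down it reaches from about 0.25 to 0.725 m from the base axis. Payload 4 kg.
Tool frame: the origin (TCP) lies at the centre of the arm's flange, where the gripper is bolted on; the fingertips stand 173 mm ahead of it and the grasp point (between the pads) lies 155 mm ahead of it; x points along the fingers, z is the direction in which the jaws open and shut, and the axes are right-handed (so a half turn about x gives the same grasp; the last joint's range is limited). The gripper opens to 85 mm and grips with 20 to 120 N. Pads are 22 mm wide; open, the fingers measure 114 mm over their backs; the gripper's body (76 mm by 85 mm) begins 54 mm behind the grasp point. The pads swing forward as they close: fully open they stand 13 mm farther back than shut.
Start: joints at [-1.117, 0.241, 0.005, 1.335, 0, 1.571], TCP at [0.219, -0.449, 0.405] pointing down, gripper open.
Joint ranges: [-2.72, 2.72], [-1.05, 1.87], [-1.09, 1.28], [-1.99, 2.15], [-1.42, 1.44], [-3.14, 3.14]. Speed limits (rad/s): [2.79, 2.79, 3.14, 3.14, 3.14, 3.14].

### API

Orientations are given as a unit quaternion [x, y, z, w].
In Python, from workcell import bot gives the robot as it stands.
- The arm moves only by the tool arm_command, never from a script. Its argument "moves" is one flat list of numbers, 7 for each row, row after row: the shift along the tool's x, y, z in m, then the turn, a rotation vector about the tool's x, y, z in rad, then the closure, from -1 (fully open) to 1 (shut). A call has 1 to 20 rows; each row shifts and turns the pose as measured when the row begins, along the tool's axes as they then stand; what a row does not reach is not made up. A row lasts 1/12 s, in which the tool goes at most 41.7 mm and 7.16 degrees, less where a joint would pass 70% of its speed; a pose out of reach is approached as far as the arm can. A call with a gripper value outside its range is refused whole. The fingers move at their own pace and stop on an object; the grip force is fixed at half the most. Time passes only in rows, so rows that do not move let the fingers close. It gives the time, the measured TCP pose, the force and the opening at its end, in the units of the state.
- bot.get_obs(): the state, without advancing time (a new reading comes with each control period).
- bot.camera(name): name is "side" or "top"; returns the picture (480x640x3 uint8, red, green, blue); there is no depth.
- bot.get_calibration(name): a dict with "mtx" (3x3 intrinsics, pixels), "world_from_camera" (4x4, takes a point from camera to world coordinates). Camera axes: x right, y up, looking along -z (the intrinsics and any distortion apply to the point x, -y, -z); pixel columns grow to the right and rows downward; lengths in m; the calibration is good to about 2 mm. A picture is of the moment at which its call begins. get_calibration takes no time and is no camera call.
- bot.job_done(): hands the job in, once; it reports no verdict.
The state is a dict: "clock": time; "joint_pos": joint angles; "joint_vel": joint speeds; "tau": joint torques, N m; "eef_pos": TCP position; "tool_rot": TCP orientation; "ft_force": force on the tool from outside, world axes, zero at the start; "ft_torque": the same for the moment, N m; "grip_width": finger opening in m.
Only numpy, scipy, OpenCV 4.12 (cv2) and the standard library are available. Lean on these libraries where they do the work, as an engineer would, in place of code of your own. Each camera call takes 0.05 s, during which the arm holds its last target.

## Working session

There is one attempt and no reset: what is moved stays moved. The work goes in short steps, Python scripts to look and compute and a tool call to move; the robot and the scene stay as the last step left them, time stands still between calls to the robot, and variables do not carry over. Pictures are saved under pics/ and viewed, and the job is handed in when it is done.

Besides the shell and the picture viewer there is one more tool, called after ">>>" in YAML: its name, and indented under it one key for each argument. arm_command: Moves the arm, as the interface text tells. Its arguments: {"type":"object","properties":{"moves":{"type":"array"}},"required":["moves"]}

```bash
mkdir -p pics; ls; python3 - <<'E'
from workcell import bot
import cv2,numpy as np
np.set_printoptions(precision=4,suppress=True)
for n in("side","top"):
    im=bot.camera(n); cv2.imwrite(f"pics/{n}0.png",im[:,:,::-1]); c=bot.get_calibration(n); print(n,c)
o=bot.get_obs(); print(o)
E
```

```text
pics
side {'mtx': array([[597.0063,   0.    , 311.9491],
       [  0.    , 597.0063, 242.3216],
       [  0.    ,   0.    ,   1.    ]]), 'world_from_camera': array([[-0.7649,  0.3855, -0.5161, -0.1445],
       [-0.644 , -0.4381,  0.6271,  0.9102],
       [ 0.0156,  0.8121,  0.5834,  0.9166],
       [ 0.    ,  0.    ,  0.    ,  1.    ]])}
top {'mtx': array([[463.6288,   0.    , 317.6287],
       [  0.    , 463.6288, 236.6135],
       [  0.    ,   0.    ,   1.    ]]), 'world_from_camera': array([[ 0.0254,  0.9832, -0.1805,  0.3291],
       [-0.9996,  0.0266,  0.0039,  0.0248],
       [ 0.0086,  0.1804,  0.9836,  1.3087],
       [ 0.    ,  0.    ,  0.    ,  1.    ]])}
{'clock': 0.1, 'joint_pos': array([-1.117 ,  0.2413,  0.0039,  1.3352, -0.    ,  1.5708]), 'joint_vel': array([-0.0005, -0.0022,  0.002 ,  0.    ,  0.0028, -0.0001]), 'tau': array([  0.0005, -37.3139,  25.301 ,   0.0109,   0.    ,  -0.    ]), 'eef_pos': array([ 0.2191, -0.4492,  0.4039]), 'tool_rot': array([ 0.375 ,  0.6002, -0.3744,  0.5991]), 'ft_force': array([-0.5736,  0.1581, -0.1775]), 'ft_torque': array([ 0.025 ,  0.0489, -0.0215]), 'grip_width': 0.08510873748693004}
```

View pics/side0.png

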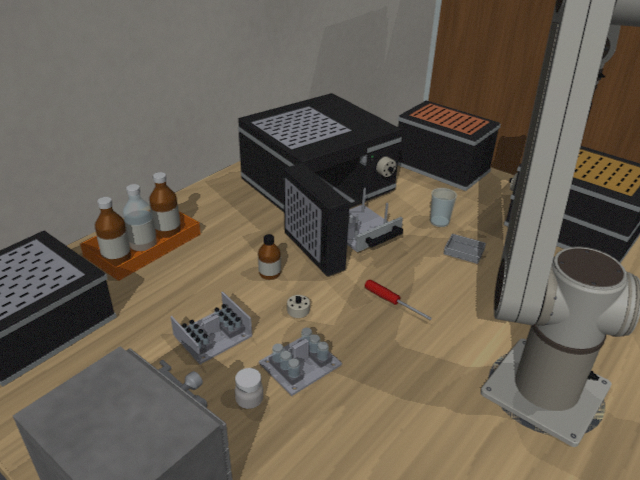

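View pics/top0.png

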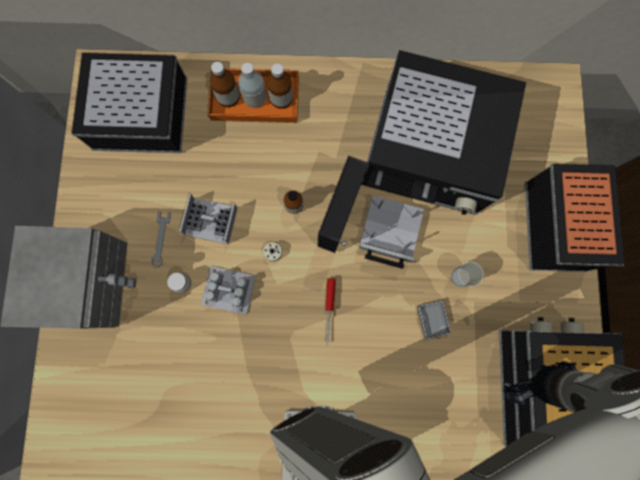

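The top picture shows the small tray at about (208,219), the tall tray at (228,290), the carriage at (392,228) and the door at (345,205), standing open. The side picture shows the same things from the left. Next I'll enlarge crops.

```bash
python3 - <<'E'
import cv2
t=cv2.imread("pics/top0.png"); s=cv2.imread("pics/side0.png")
def crop(im,x,y,w,h,k,n): cv2.imwrite(n,cv2.resize(im[y:y+h,x:x+w],None,fx=k,fy=k,interpolation=cv2.INTER_CUBIC))
crop(t,170,185,100,75+55,6*0.75,"pics/c_tr.png")
crop(t,170,185,100,75,8,"pics/c1.png")
crop(t,170,250,100,75,8,"pics/c2.png")
crop(t,310,150,140,120,5,"pics/c3.png")
crop(s,160,285,190,130,4,"pics/c4.png")
crop(s,270,150,150,130,4.6,"pics/c5.png")
E
```

```text
(no output)
```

View pics/c1.png

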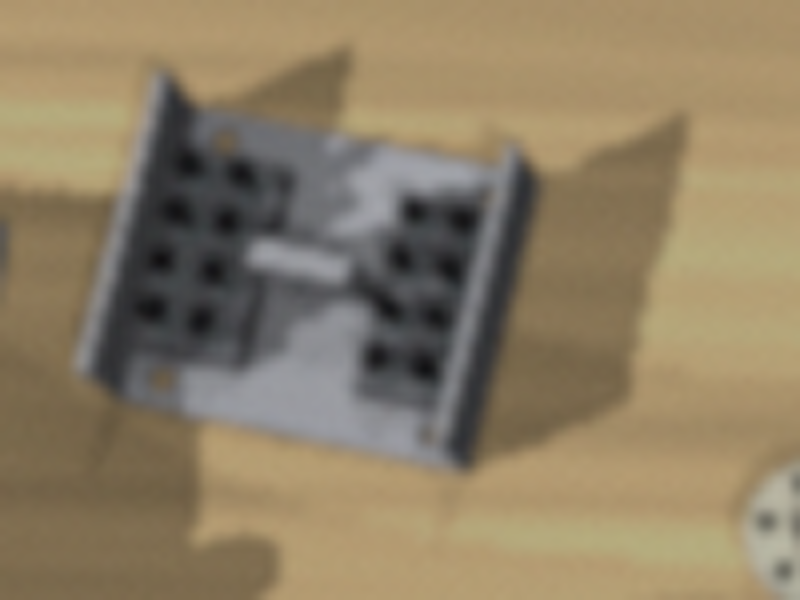

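View pics/c2.png

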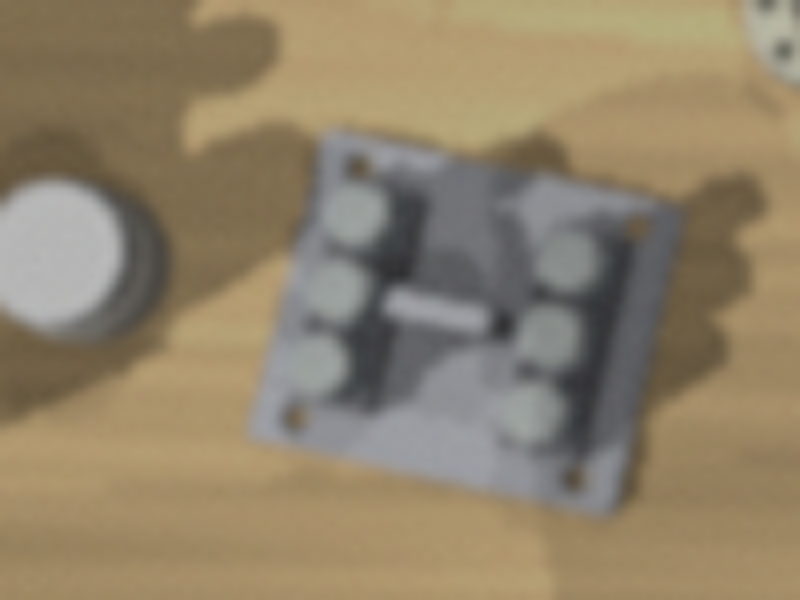

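View pics/c3.png

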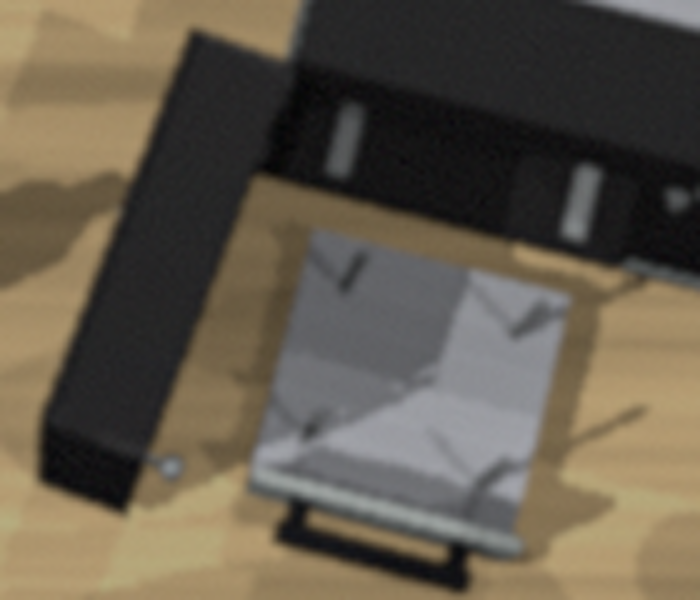

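View pics/c4.png

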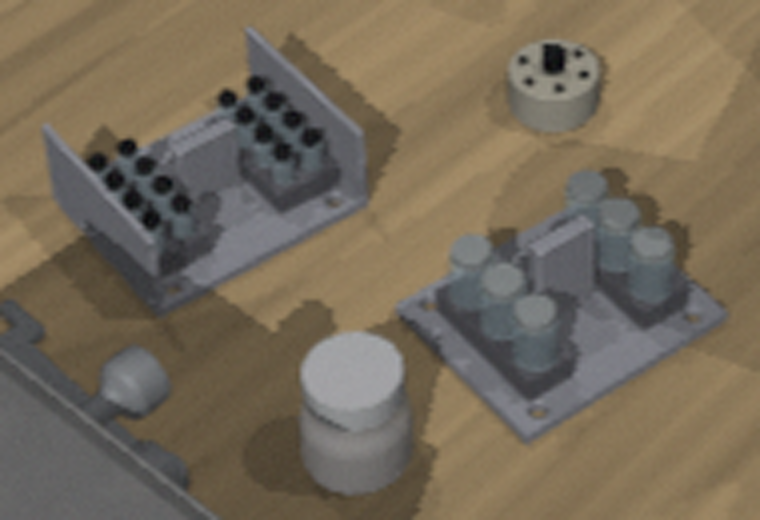

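View pics/c5.png

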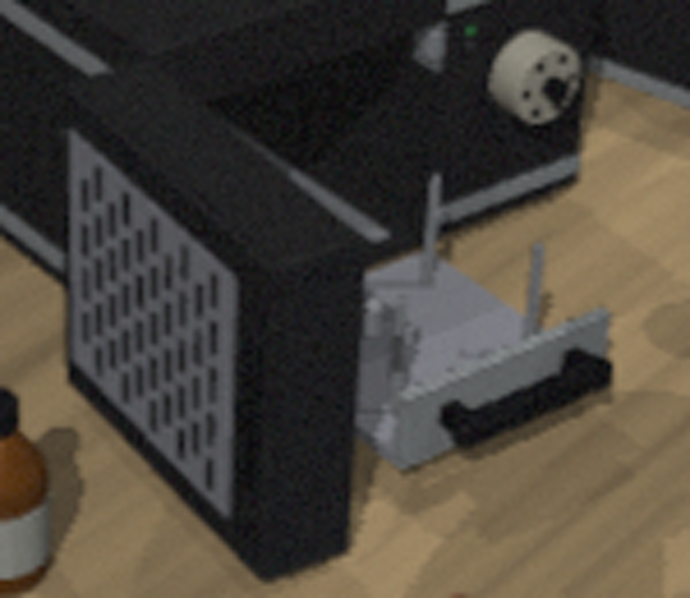

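```bash
cat > h.py <<'E'
import numpy as np,cv2
from scipy.optimize import least_squares
from scipy.spatial.transform import Rotation as R
np.set_printoptions(precision=4,suppress=True)
CAL={'side':(597.0063,311.9491,242.3216),'top':(463.6288,317.6287,236.6135)}
from workcell import bot
C={n:bot.get_calibration(n) for n in('side','top')}
def proj(n,P):
    P=np.atleast_2d(P);W=np.linalg.inv(C[n]['world_from_camera'])
    q=P@W[:3,:3].T+W[:3,3]; q=q*[1,-1,-1]
    p=q@C[n]['mtx'].T; return p[:,:2]/p[:,2:]
def ray(n,px,z):
    M=C[n]['world_from_camera'];d=np.linalg.inv(C[n]['mtx'])@[px[0],px[1],1];d=M[:3,:3]@(d*[1,-1,-1])
    o=M[:3,3];return o+d*(z-o[2])/d[2]
def P2(pose,L):
    x,y,t=pose[:3];L=np.atleast_2d(np.array(L,float));c,s=np.cos(t),np.sin(t)
    return np.c_[x+c*L[:,0]-s*L[:,1],y+s*L[:,0]+c*L[:,1],L[:,2]]
def cr(u,v,x0,y0,k): return ((u+.5)/k-.5+x0,(v+.5)/k-.5+y0)
def fit(obs,x0,z0=0):
    # obs: (cam, px, local mm)
    def f(p): return np.concatenate([(proj(c,P2(p,np.array(l)/1000+[0,0,z0]))[0]-px) for c,px,l in obs])
    r=least_squares(f,x0,loss='soft_l1'); return r.x,f(r.x).reshape(-1,2)
E
python3 - <<'E'
from h import *
c1=lambda u,v:cr(u,v,170,185,8)
c2=lambda u,v:cr(u,v,170,250,8)
c4=lambda u,v:cr(u,v,160,285,4)
S=[('top',c1(226,140),(45,50,4)),('top',c1(162,379),(-45,50,4)),('top',c1(428,432),(-45,-50,4)),
('top',c1(299,263),(0,0,50)),('top',c1(161,72),(55,63,54)),('top',c1(83,370),(-55,63,54)),('top',c1(512,148),(55,-63,54)),('top',c1(450,457),(-55,-63,54))]
S2=[('side',c4(172,288),(-45,50,4)),('side',c4(335,200),(-45,-50,4)),('side',c4(45,128),(55,63,54)),('side',c4(155,248),(-55,63,54)),('side',c4(250,32),(55,-63,54)),('side',c4(363,136),(-55,-63,54))]
T=[('top',c2(358,165),(45,50,4)),('top',c2(640,228),(45,-50,4)),('top',c2(293,417),(-45,50,4)),('top',c2(574,480),(-45,-50,4)),('top',c2(437,313),(0,0,60)),
('top',c2(325,130),(55,65,6)),('top',c2(688,205),(55,-65,6)),('top',c2(615,518),(-55,-65,6)),('top',c2(250,437),(-55,65,6))]
T2=[('side',c4(538,411),(-45,50,5)),('side',c4(693,316),(-45,-50,5)),('side',c4(400,307),(55,65,6)),('side',c4(528,435),(-55,65,6)),('side',c4(725,312),(-55,-65,6))]
for n,A,B in(('small',S,S2),('tall',T,T2)):
    for q in(A,B,A+B):
        p,r=fit(q,[.5,.3,-.22]);print(n,p,np.round(r.ravel(),1))
print(bot.get_obs()['clock'])
t=cv2.imread("pics/top0.png");cv2.imwrite("pics/c6.png",cv2.resize(t[190:270,355:435],None,fx=7.5,fy=7.5,interpolation=cv2.INTER_CUBIC))
E
```

```text
small [ 0.6066  0.3278 -0.1867] [ 0.1  0.2  0.   0.2  0.7  0.9  0.2 -0.3  0.2 -0.2 -0.4  0.4  0.2 -0.3
 -1.8 -0.9]
small [ 0.6045  0.3305 -0.1779] [ 0.7  0.9  0.3  1.2 -0.1 -0.3 -0.3 -0.8 -0.4 -0.7 -0.1 -0. ]
small [ 0.6061  0.3287 -0.1853] [-0.3  0.4 -0.3  0.4  0.4  1.  -0.1 -0.1 -0.2  0.  -0.7  0.6 -0.2 -0.2
 -2.1 -0.8  0.6 -0.   0.3  0.6  0.2 -1.3 -0.5 -1.7 -0.1 -1.4 -0.1 -0.6]
tall [ 0.4105  0.2661 -0.1856] [ 0.4  0.2 -0.3 -0.2  0.5  0.2  0.3 -0.   0.1 -0.3  0.1 -0.1 -0.3  0.2
 -0.5 -0.1 -0.4  0.1]
tall [ 0.41    0.2674 -0.1814] [ 0.3  0.   0.  -0.2 -1.2 -0.5 -0.1  0.6  0.8 -0.1]
tall [ 0.4103  0.2666 -0.1858] [ 0.3  0.3 -0.4 -0.1  0.3  0.3  0.2  0.  -0.1 -0.2 -0.  -0.  -0.5  0.3
 -0.7 -0.  -0.6  0.2  0.3 -0.4  0.2 -0.4 -1.  -1.  -0.2  0.2  0.9 -0.3]
0.1
```

View pics/c6.png

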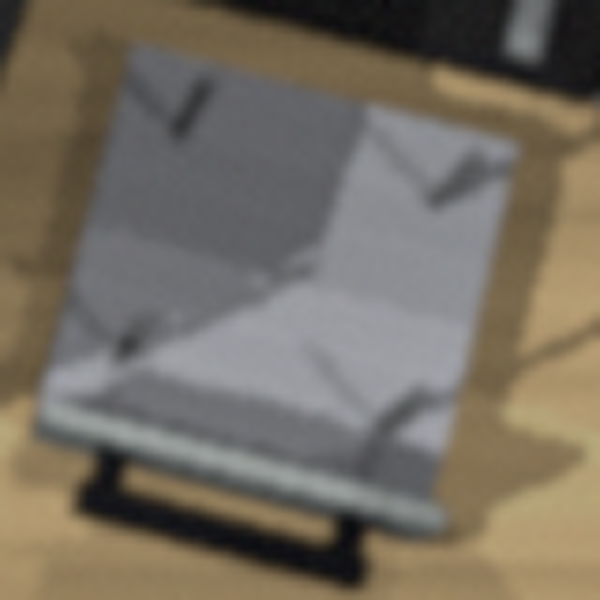

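```bash
python3 - <<'E'
from h import *
c6=lambda u,v:cr(u,v,355,190,7.5)
c5=lambda u,v:cr(u,v,270,150,4.6)
A=[('top',c6(182,136),(45,50,0)),('top',c6(208,82),(45,50,75)),('top',c6(434,202),(45,-50,0)),('top',c6(125,352),(-45,50,0)),('top',c6(370,440),(-45,-50,0))]
B=[('side',c5(436,175),(45,-50,76)),('side',c5(538,243),(-45,-50,76)),('side',c5(428,282),(45,-50,0)),('side',c5(533,332),(-45,-50,0))]
for q in(A,B,A+B):
    p,r=fit(q,[.55,-.15,-.22],.03);print(p,np.round(r.ravel(),1))
for L in((.065,.0),):
  pass
def over(n,im,p):
  for dx in(-45,45):
    for dy in(-50,50):
      a,b=[proj(n,P2(p,[dx/1e3,dy/1e3,.03+z/1e3]))[0] for z in(0,76)]
      print(n,dx,dy,np.round(a,1),np.round(b,1))
  for u,v in((-110,55),(-110,-55)):
      print(n,'bar',proj(n,P2(p,[u/1e3,v/1e3,.058]))[0],proj(n,P2(p,[u/1e3,v/1e3,.042]))[0])
over('top',0,p)
# crop coords
for dx,dy,z in((45,50,76),(45,-50,76),(-45,50,76),(-45,-50,76),(-110,55,28),(-110,-55,28),(-110,55,12),(-110,-55,12)):
  q=proj('top',P2(p,[dx/1e3,dy/1e3,.03+z/1e3]))[0]; print(dx,dy,z,((q-[355,190]+.5)*7.5-.5).round(0))
# door
p3=lambda u,v:cr(u,v,310,150,5)
for u,v in((195,32),(45,425),(300,70),(135,460)): 
  w=ray('top',p3(u,v),.206); print('door',w)
h=P2(p,[.122,.115,.18])[0];print('hinge',h)
E
```

```text
[ 0.5966 -0.1877 -0.2686] [-0.2 -0.4  0.2 -0.   0.2  0.8 -1.1  0.6  0.6 -0.9]
[ 0.5975 -0.1891 -0.2213] [-0.  -0.5  0.9 -0.9 -0.1  0.1 -0.6  4.1]
[ 0.5975 -0.1881 -0.2497] [-0.4 -0.5 -0.  -0.1  0.2  0.1 -0.8  0.6  1.1 -1.5  0.5 -0.3  0.6 -0.4
  0.3  0.3 -0.8  4.7]
top -45 -50 [405.  246.8] [410.6 242.2]
top -45 50 [370.5 237.1] [373.9 232. ]
top 45 -50 [412.6 216.6] [418.6 210.2]
top 45 50 [378.4 207.2] [382.3 200.3]
top bar [363.9165 257.4054] [363.2964 258.1963]
top bar [403.1015 268.3734] [401.9951 269.0316]
45 50 76 [208.  80.]
45 -50 76 [480. 155.]
-45 50 76 [145. 318.]
-45 -50 76 [420. 395.]
-110 55 28 [ 70. 509.]
-110 -55 28 [364. 591.]
-110 55 12 [ 65. 515.]
-110 -55 12 [356. 596.]
door [ 0.7383 -0.0518  0.206 ]
door [0.5365 0.0182 0.206 ]
door [ 0.7199 -0.1044  0.206 ]
door [ 0.5205 -0.0257  0.206 ]
hinge [ 0.7441 -0.1068  0.18  ]
```

```bash
python3 - <<'E'
from h import *
c6=lambda u,v:cr(u,v,355,190,7.5)
c5=lambda u,v:cr(u,v,270,150,4.6)
def ang(a,b,z,off):
    A,B=ray('top',a,z),ray('top',b,z);d=B-A;print(A,B,np.hypot(*d[:2]),np.arctan2(d[1],d[0])+off)
ang(c6(518,148),c6(130,42),.03,-np.pi/2)
ang(c6(445,490),c6(518,148),.03,0)
ang(c6(360,585),c6(78,512),.042,-np.pi/2)
ang(c6(362,555),c6(82,487),.058,-np.pi/2)
A=[('top',c6(182,136),(45,50,0)),('top',c6(208,82),(45,50,75)),('top',c6(434,202),(45,-50,0)),('top',c6(485,152),(45,-50,75)),('top',c6(125,352),(-45,50,0))]
B=[('side',c5(436,175),(45,-50,76)),('side',c5(538,243),(-45,-50,76)),('side',c5(428,282),(45,-50,0))]
for q in(A,B,A+B):
    p,r=fit(q,[.55,-.15,-.22],.03);print(p,np.round(r.ravel(),1))
from h import *
t=cv2.imread("pics/top0.png");print(t[:,:,::-1][0,0])
cv2.imwrite("pics/c7.png",cv2.resize(t[150:270,310:440],None,fx=6,fy=5,interpolation=cv2.INTER_CUBIC))
s=cv2.imread("pics/side0.png");s=s[180:260,330:420];cv2.imwrite("pics/c8.png",cv2.resize(s,None,fx=7,fy=7,interpolation=cv2.INTER_CUBIC))
t=t[195:275,355:435].astype(float);t=np.clip((t-20)*2.0,0,255).astype(np.uint8)
cv2.imwrite("pics/c9.png",cv2.resize(t,None,fx=7.5,fy=7.5,interpolation=cv2.INTER_CUBIC))
E
```

```text
[ 0.6508 -0.2793  0.03  ] [ 0.6882 -0.1321  0.03  ] 0.15190745569175754 -0.2488397152691404
[ 0.5192 -0.25    0.03  ] [ 0.6508 -0.2793  0.03  ] 0.13478334830841351 -0.21888606418788786
[ 0.4814 -0.2158  0.042 ] [ 0.5056 -0.1122  0.042 ] 0.10638758072071226 -0.2297044260079082
[ 0.4904 -0.2136  0.058 ] [ 0.5126 -0.1119  0.058 ] 0.10409257839933 -0.21466018853646607
[ 0.5978 -0.1894 -0.2407] [-0.1 -0.5  0.3 -0.1  0.5 -0.2 -0.4  0.2 -0.2  0.7]
[ 0.5987 -0.1867 -0.2616] [ 0.1 -0.2 -0.1 -0.2 -0.   0.4]
[ 0.5982 -0.1887 -0.2451] [-0.3 -0.7  0.1 -0.3  0.3 -0.3 -0.6  0.1 -0.5  0.5  0.3 -0.5  0.5 -0.6
  0.2  0.2]
[113 111 104]
```

View pics/c8.png

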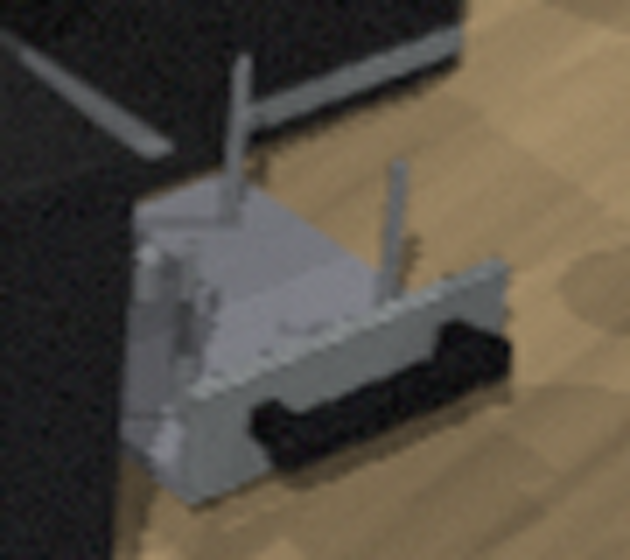

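View pics/c9.png

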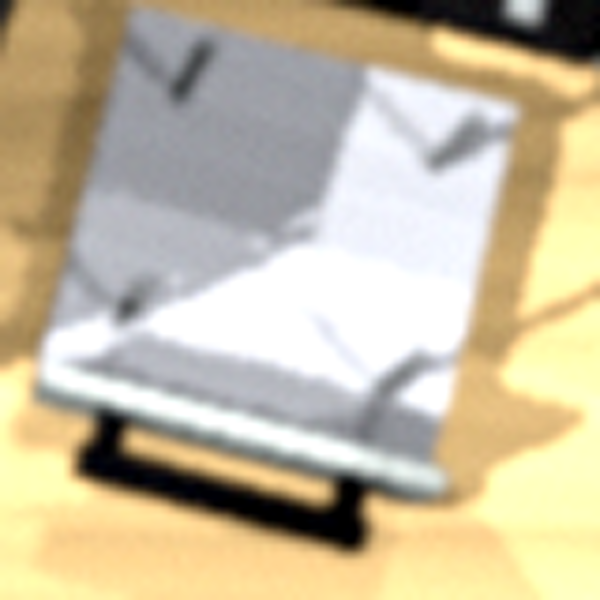

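The carriage shows all four posts: bases in crop c9 near (182,98), (434,163), (125,312) and (370,405). The carriage is about 150 mm wide, as expected. I'll check its yaw against the sampler's long edges.

```bash
python3 - <<'E'
import cv2
t=cv2.imread("pics/top0.png")[40:220,355:535].astype(float)
import numpy as np
t=np.clip(t*2,0,255).astype(np.uint8)
cv2.imwrite("pics/c10.png",cv2.resize(t,None,fx=3.3,fy=3.3,interpolation=cv2.INTER_CUBIC))
E
```

```text
(no output)
```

View pics/c10.png

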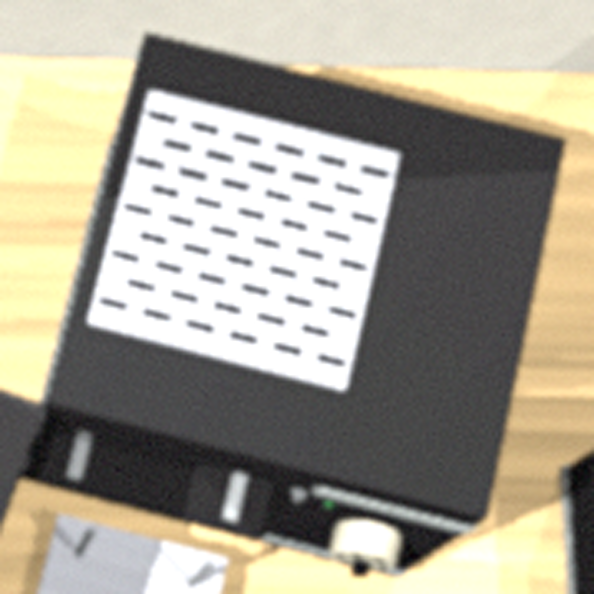

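The roof corners in this crop are (148,35), (565,140), (483,522) and (45,405). The white grille gives a second set of long edges.

```bash
python3 - <<'E'
from h import *
q=lambda u,v:cr(u,v,355,40,3.3)
def ang(a,b,z,off):
    A,B=ray('top',a,z),ray('top',b,z);d=B-A;print(A[:2],B[:2],np.hypot(*d[:2]),np.arctan2(d[1],d[0])+off)
h=np.pi/2
ang(q(565,140),q(148,35),.21,-h);ang(q(483,522),q(45,405),.21,-h);ang(q(45,405),q(148,35),.21,0);ang(q(483,522),q(565,140),.21,0)
ang(q(402,153),q(148,90),.21,-h);ang(q(347,390),q(88,323),.21,-h);ang(q(88,323),q(148,90),.21,0);ang(q(347,390),q(402,153),.21,0)
o=bot.get_obs();print(R.from_quat(o['tool_rot']).as_matrix())
E
```

```text
[ 0.95   -0.5058] [ 1.03   -0.1803] 0.3351545552407256 -0.2409625014665162
[ 0.6397 -0.4273] [ 0.7216 -0.1007] 0.3367576693876568 -0.24571224353328125
[ 0.7216 -0.1007] [ 1.03   -0.1803] 0.31849005096396354 -0.2526833853086188
[ 0.6397 -0.4273] [ 0.95   -0.5058] 0.32007479152630863 -0.24762844254871919
[ 0.9352 -0.3777] [ 0.9826 -0.18  ] 0.203345024901465 -0.23557491564644018
[ 0.74  -0.329] [ 0.7879 -0.133 ] 0.20170301836728888 -0.23982947469388205
[ 0.7879 -0.133 ] [ 0.9826 -0.18  ] 0.20030435749179545 -0.23661904510036905
[ 0.74  -0.329] [ 0.9352 -0.3777] 0.2011709371335857 -0.2447859972394302
[[-0.0008  0.8988  0.4384]
 [ 0.0017  0.4384 -0.8988]
 [-1.     -0.     -0.0019]]
```

```bash
cat >> h.py <<'E'
def Rt(psi,tilt=0):
    c,s=np.cos(psi),np.sin(psi); m=np.array([[0,-s,c],[0,c,s],[-1,0,0.]]) # cols x,y,z
    return m
def plan(target,psi,n,g,Rtgt=None,ease=True,start=None):
    o=bot.get_obs(); p=o['eef_pos'];M=R.from_quat(o['tool_rot'])
    if start is not None: p,M=start
    T=R.from_matrix(Rt(psi)) if Rtgt is None else Rtgt
    rv=(T*M.inv()).as_rotvec(); tgt=np.array(target); P0=p.copy(); M0=M
    out=[]
    w=np.ones(n)
    if ease and n>4: w[0]=.5;w[-1]=.4;w[-2]=.7
    s=np.cumsum(w)/w.sum()
    for k in range(n):
        gp=P0+(tgt-P0)*s[k]; gR=R.from_rotvec(rv*s[k])*M0
        d=np.round(M.inv().apply(gp-p)*2000)/2000; r=np.round((M.inv()*gR).as_rotvec(),3)
        out.append(list(d)+list(r)+[g]); p=p+M.apply(d); M=M*R.from_rotvec(r)
    print('max mm/deg',max(np.linalg.norm(x[:3]) for x in out)*1e3,max(np.degrees(np.linalg.norm(x[3:6])) for x in out))
    print(',\n'.join(','.join(f'{v+0:.4g}' for v in x) for x in out)); print('end',p)
    return p,M
def st():
    o=bot.get_obs();m=R.from_quat(o['tool_rot']).as_matrix();print(o['clock'],o['eef_pos'],'xax',m[:,0],'psi',np.arctan2(m[1,2],m[0,2]),'F',o['ft_force'],'w',o['grip_width'],'q',o['joint_pos'])
E
python3 - <<'E'
from h import *
plan([.45,.10,.40],-.186,17,-1)
E
```

```text
max mm/deg 38.51298482330343 3.43822420246154
0,0.0145,-0.0125,-0.03,0,0,-1,
0.0005,0.0295,-0.0245,-0.06,0,0,-1,
0,0.0305,-0.0225,-0.059,0,0,-1,
0.0005,0.0325,-0.0205,-0.06,0,0,-1,
0.0005,0.033,-0.0185,-0.06,0,0,-1,
0,0.0345,-0.0165,-0.059,-0.001,0,-1,
0.0005,0.0355,-0.0145,-0.06,0,0,-1,
0,0.036,-0.0125,-0.06,0,0,-1,
0.0005,0.037,-0.0105,-0.059,0,0,-1,
0.0005,0.037,-0.008,-0.06,0,-0.001,-1,
0,0.038,-0.0055,-0.06,0,0,-1,
0,0.038,-0.0035,-0.059,0,0,-1,
0.0005,0.038,-0.0015,-0.06,0,0,-1,
0,0.0385,0.001,-0.06,0,0,-1,
0.0005,0.038,0.0035,-0.059,-0.001,0,-1,
0,0.0265,0.004,-0.042,0,0,-1,
0,0.015,0.0025,-0.024,0,0,-1
end [0.4499 0.1002 0.4002]
```

>>> arm_command:
  moves: [0,0.0145,-0.0125,-0.03,0,0,-1,0,0.0295,-0.0245,-0.06,0,0,-1,0,0.0305,-0.0225,-0.06,0,0,-1,0,0.0325,-0.0205,-0.06,0,0,-1,0,0.033,-0.0185,-0.06,0,0,-1,0,0.0345,-0.0165,-0.06,0,0,-1,0,0.0355,-0.0145,-0.06,0,0,-1,0,0.036,-0.0125,-0.06,0,0,-1,0,0.037,-0.0105,-0.06,0,0,-1,0,0.037,-0.008,-0.06,0,0,-1,0,0.038,-0.0055,-0.06,0,0,-1,0,0.038,-0.0035,-0.06,0,0,-1,0,0.038,-0.0015,-0.06,0,0,-1,0,0.0385,0.001,-0.06,0,0,-1,0,0.038,0.0035,-0.06,0,0,-1,0,0.0265,0.004,-0.042,0,0,-1,0,0.015,0.0025,-0.024,0,0,-1]

```text
clock: 1.52
eef_pos: [0.4447, 0.127, 0.3981]
tool_rot: [0.053, 0.708, -0.05, 0.703]
ft_force: [-0.4, -0.7, 0.5]
grip_width: 0.0858
```

```bash
python3 - <<'E'
from h import *
st()
plan([.6066,.3283,.33],-.186,12,-1)
E
```

```text
1.5167 [0.4447 0.127  0.3981] xax [-0.0068  0.005  -1.    ] psi -0.14498912157385785 F [-0.4191 -0.7439  0.5387] w 0.08584049309048081 q [ 0.2762  0.1721 -0.0991  1.3048  0.0067  1.992 ]
max mm/deg 25.465663156493687 0.24308540536241863
0.003,0.0105,0.006,0.002,0,0,-1,
0.0065,0.021,0.0125,0.004,-0.001,-0.001,-1,
0.0065,0.021,0.0125,0.004,-0.001,0,-1,
0.0065,0.021,0.012,0.004,0,0,-1,
0.0065,0.0215,0.012,0.003,-0.001,-0.001,-1,
0.0065,0.021,0.012,0.004,-0.001,0,-1,
0.006,0.021,0.012,0.004,-0.001,0,-1,
0.0065,0.0215,0.012,0.004,0,-0.001,-1,
0.0065,0.0215,0.012,0.004,-0.001,0,-1,
0.0065,0.0215,0.0115,0.004,-0.001,0,-1,
0.0045,0.015,0.008,0.002,0,-0.001,-1,
0.0025,0.0085,0.0045,0.002,-0.001,0,-1
end [0.6065 0.3285 0.33  ]
```

>>> arm_command:
  moves: [0.003,0.0105,0.006,0.002,0,0,-1,0.0065,0.021,0.0125,0.004,0,0,-1,0.0065,0.021,0.0125,0.004,0,0,-1,0.0065,0.021,0.012,0.004,0,0,-1,0.0065,0.0215,0.012,0.004,0,0,-1,0.0065,0.021,0.012,0.004,0,0,-1,0.006,0.021,0.012,0.004,0,0,-1,0.0065,0.0215,0.012,0.004,0,0,-1,0.0065,0.0215,0.012,0.004,0,0,-1,0.0065,0.0215,0.0115,0.004,0,0,-1,0,0,0,0,0,0,-1,0,0,0,0,0,0,-1]

```text
clock: 2.52
eef_pos: [0.598, 0.3149, 0.3217]
tool_rot: [0.067, 0.71, -0.071, 0.697]
ft_force: [0.5, -0.8, 0.3]
grip_width: 0.0855
```

```bash
python3 - <<'E'
from h import *
st()
p=plan([.6066,.3283,.27],-.186,5,-1)
for n in("side","top"):
    im=bot.camera(n); cv2.imwrite(f"pics/{n}1.png",im[:,:,::-1])
t=cv2.imread("pics/top1.png");s=cv2.imread("pics/side1.png")
cv2.imwrite("pics/d1.png",np.vstack([cv2.resize(t[140:260,130:290],None,fx=4,fy=4)[:240*2],]))
cv2.imwrite("pics/d2.png",cv2.resize(s[200:380,120:320],None,fx=3.3,fy=3.3))
E
```

```text
2.5167 [0.598  0.3149 0.3217] xax [-0.019  -0.0037 -0.9998] psi -0.1949103652737344 F [ 0.4523 -0.7876  0.3093] w 0.08551569013668868 q [0.4836 0.6466 0.4171 1.3598 0.0056 2.2492]
max mm/deg 15.313392831113555 0.3531949055414677
0.007,0.002,0.001,-0.001,-0.002,0.001,-1,
0.0145,0.0045,0.002,-0.003,-0.005,0.002,-1,
0.0145,0.004,0.0015,-0.002,-0.005,0.002,-1,
0.01,0.003,0.0015,-0.002,-0.004,0.001,-1,
0.0055,0.0015,0.0005,-0.001,-0.002,0.001,-1
end [0.6066 0.3283 0.2701]
```

View pics/d1.png

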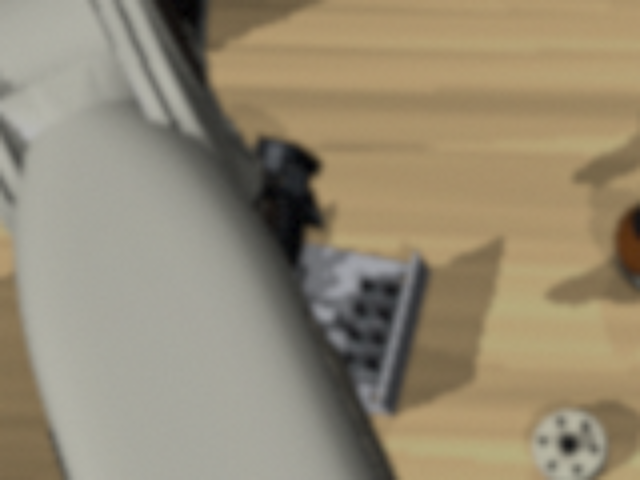

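View pics/d2.png

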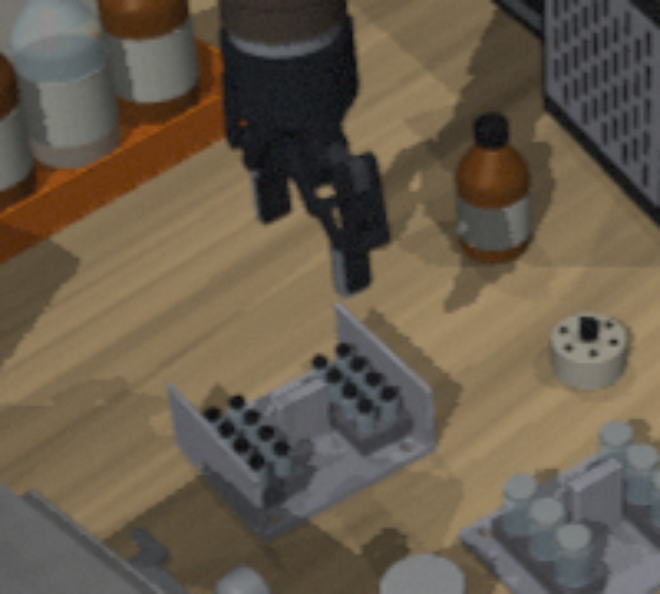

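Neither finger touches anything. The side view shows the gripper above the small tray, with the fin near (300,400) in the crop. I'll descend.

>>> arm_command:
  moves: [0.008,0.003,0.002,-0.001,-0.003,0.001,-1,0.0145,0.0045,0.002,-0.003,-0.005,0.002,-1,0.0145,0.004,0.0015,-0.002,-0.005,0.002,-1,0.012,0.003,0.0015,-0.002,-0.005,0.001,-1,0.0055,0.001,0.0005,-0.001,-0.002,0.001,-1,0,0,0,0,0,0,-1,0,0,0,0,0,0,-1]

```text
clock: 3.2
eef_pos: [0.6067, 0.3227, 0.2701]
tool_rot: [0.069, 0.701, -0.067, 0.707]
ft_force: [-0.0, 0.5, -0.2]
grip_width: 0.0851
```

```bash
python3 - <<'E'
from h import *
st()
p=plan([.6066,.3283,.195],-.186,8,-1)
E
```

```text
3.2 [0.6067 0.3227 0.2701] xax [ 0.0084  0.0015 -1.    ] psi -0.19273727482014602 F [-0.0066  0.5114 -0.1602] w 0.08513296421138543 q [ 0.4893  0.687   0.3538  1.2295 -0.0026  2.2528]
max mm/deg 11.554220008291342 0.14034542422206173
0.0055,0.0005,0,-0.001,0.001,0,-1,
0.0115,0.0005,-0.0005,-0.001,0.001,-0.001,-1,
0.0115,0.001,0,-0.001,0.001,0,-1,
0.0115,0.001,-0.0005,-0.001,0.001,-0.001,-1,
0.011,0.0005,0,-0.001,0.001,0,-1,
0.0115,0.001,-0.0005,-0.001,0.002,-0.001,-1,
0.008,0.0005,0,0,0,0,-1,
0.0045,0.0005,0,-0.001,0.001,0,-1
end [0.6067 0.3285 0.1951]
```

>>> arm_command:
  moves: [0.0055,0.001,0,-0.001,0.001,0,-1,0.0115,0.001,0,-0.001,0.001,0,-1,0.0115,0.001,0,-0.001,0.001,0,-1,0.0115,0.001,0,-0.001,0.001,0,-1,0.011,0.001,0,-0.001,0.001,0,-1,0.0115,0.001,0,-0.001,0.002,0,-1,0.008,0.0005,0,0,0,0,-1,0.0045,0,0,-0.001,0.001,0,-1,0,0,0,0,0,0,-1,0,0,0,0,0,0,-1]

```text
clock: 4.03
eef_pos: [0.6084, 0.3292, 0.1881]
tool_rot: [0.067, 0.704, -0.064, 0.704]
ft_force: [-0.3, -0.4, 0.6]
grip_width: 0.0856
```

```bash
python3 - <<'E'
from h import *
st()
p=plan([.6066,.3283,.195],-.186,3,-1)
im=bot.camera('side'); s=im[:,:,::-1]
cv2.imwrite("pics/d3.png",cv2.resize(s[220:370,150:300],None,fx=4,fy=4))
E
```

```text
4.0333 [0.6084 0.3292 0.1881] xax [ 0.0001  0.0033 -1.    ] psi -0.185896833676684 F [-0.3278 -0.4214  0.5946] w 0.08556627681188911 q [0.4954 0.7659 0.2774 1.0805 0.0028 2.2521]
max mm/deg 2.598076211353316 0.057295779513082325
-0.0025,-0.0005,-0.0005,0,0,-0.001,-1,
-0.002,-0.0005,-0.0005,0,0,-0.001,-1,
-0.0025,0,-0.0005,0,0,-0.001,-1
end [0.6067 0.3284 0.1951]
```

View pics/d3.png

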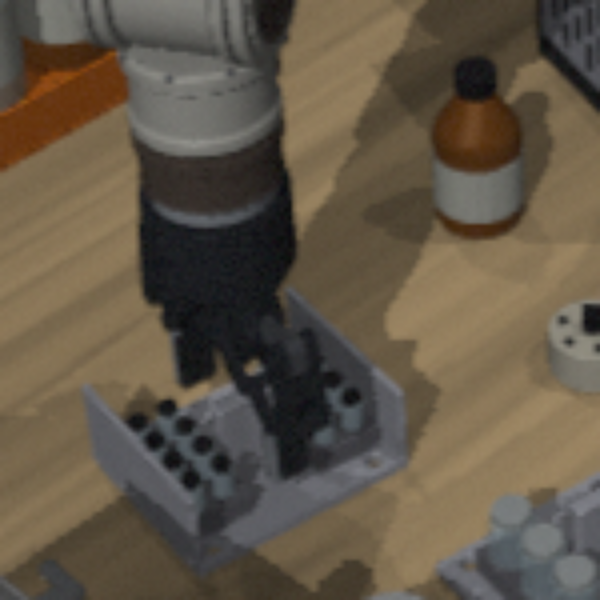

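The fingers straddle the fin, at about (240,420) in the crop, clear of the vials. I'll raise slightly, then close.

>>> arm_command:
  moves: [-0.004,-0.0005,-0.001,0,0,0,-1,-0.003,-0.0005,-0.0005,0,0,0,-1,0,0,0,0,0,0,1,0,0,0,0,0,0,1,0,0,0,0,0,0,1,0,0,0,0,0,0,1,0,0,0,0,0,0,1,0,0,0,0,0,0,1,0,0,0,0,0,0,1,0,0,0,0,0,0,1,0,0,0,0,0,0,1,0,0,0,0,0,0,1]

```text
clock: 5.08
eef_pos: [0.608, 0.3289, 0.2008]
tool_rot: [0.069, 0.702, -0.063, 0.706]
ft_force: [0.6, 0.0, 0.8]
grip_width: 0.0089
```

```bash
python3 - <<'E'
from h import *
st()
E
```

```text
5.0833 [0.608  0.3289 0.2008] xax [ 0.0071  0.0073 -0.9999] psi -0.18629454350178662 F [0.6005 0.0284 0.7591] w 0.008892087144025932 q [0.4952 0.7496 0.2814 1.0929 0.0031 2.2523]
```

>>> arm_command:
  moves: [0,0,0,0,0,0,0.3,0,0,0,0,0,0,0.3,0,0,0,0,0,0,0.3,0.002,0,-0.0005,0,0.004,0.004,0.3,0.002,0,-0.0005,0,0.003,-0.004,0.3,0.0005,0,0,0,0,0,0.3,0,0,0,0,0,0,0.3,0,0,0,0,0,0,0.3]

```text
clock: 5.75
eef_pos: [0.6066, 0.329, 0.1946]
tool_rot: [0.068, 0.705, -0.063, 0.703]
ft_force: [-0.7, -0.3, 0.2]
grip_width: 0.0296
```

```bash
python3 - <<'E'
from h import *
st()
E
```

```text
5.75 [0.6066 0.329  0.1946] xax [-0.0021  0.0076 -1.    ] psi -0.186001045859017 F [-0.7188 -0.2977  0.1885] w 0.029592930744094054 q [0.4956 0.7567 0.2775 1.0899 0.0076 2.2524]
```

>>> arm_command:
  moves: [0,0,0,0,0,-0.006,0.3,0,0,0,0,0,0,1,0,0,0,0,0,0,1,0,0,0,0,0,0,1,0,0,0,0,0,0,1,0,0,0,0,0,0,1,0,0,0,0,0,0,1]

```text
clock: 6.33
eef_pos: [0.6068, 0.3291, 0.1948]
tool_rot: [0.066, 0.705, -0.065, 0.703]
ft_force: [0.8, 0.2, 0.1]
grip_width: 0.009
```

```bash
python3 - <<'E'
from h import *
st()
p,M=plan([.595,.32,.30],-.186,9,1)
print(0)
E
```

```text
6.3333 [0.6068 0.3291 0.1948] xax [-0.0024  0.001  -1.    ] psi -0.1859902918827156 F [0.8353 0.1725 0.0578] w 0.009020782868547931 q [0.4966 0.7584 0.2816 1.0956 0.002  2.2533]
max mm/deg 14.159802258506296 0.057295779513082325
-0.007,-0.0005,-0.0005,0,0,0,1,
-0.014,-0.0015,-0.0015,0,-0.001,0,1,
-0.0135,-0.0015,-0.0015,0,0,0,1,
-0.014,-0.0015,-0.001,0,0,0,1,
-0.014,-0.0015,-0.0015,0,-0.001,0,1,
-0.0135,-0.0015,-0.0015,0,0,0,1,
-0.014,-0.0015,-0.001,0,0,0,1,
-0.0095,-0.001,-0.001,0,0,0,1,
-0.0055,-0.0005,-0.0005,0,-0.001,0,1
end [0.5951 0.32   0.2998]
0
```

>>> arm_command:
  moves: [-0.007,-0.0005,-0.0005,0,0,0,1,-0.014,-0.0015,-0.0015,0,-0.001,0,1,-0.014,-0.0015,-0.0015,0,0,0,1,-0.014,-0.0015,-0.001,0,0,0,1,-0.014,-0.0015,-0.0015,0,-0.001,0,1,-0.014,-0.0015,-0.0015,0,0,0,1,-0.014,-0.0015,-0.001,0,0,0,1,-0.01,-0.001,-0.001,0,0,0,1]

```text
clock: 7.0
eef_pos: [0.5921, 0.3185, 0.2983]
tool_rot: [0.063, 0.709, -0.068, 0.699]
ft_force: [0.9, -0.5, -2.9]
grip_width: 0.0088
```

```bash
python3 - <<'E'
from h import *
st()
p,M=plan([.43,.16,.42],-.21,11,1,ease=False)
plan([.44,-.10,.425],-.243,9,1,start=(p,M))
im=bot.camera('side'); s=im[:,:,::-1]
cv2.imwrite("pics/d4.png",s)
E
```

```text
7.0 [0.5921 0.3185 0.2983] xax [-0.0142 -0.0062 -0.9999] psi -0.1860647936236032 F [ 0.9075 -0.5271 -2.9144] w 0.008848457382944219 q [0.4932 0.6496 0.3611 1.2977 0.0013 2.25  ]
max mm/deg 23.900836805434242 0.1900286027158259
-0.011,-0.017,-0.012,0.002,-0.001,0.001,1,
-0.0105,-0.017,-0.012,0.002,-0.001,0.001,1,
-0.011,-0.017,-0.0115,0.003,-0.001,0,1,
-0.0105,-0.017,-0.012,0.002,-0.002,0.001,1,
-0.011,-0.017,-0.012,0.002,-0.001,0.001,1,
-0.011,-0.017,-0.0115,0.002,-0.001,0.001,1,
-0.011,-0.017,-0.0115,0.002,-0.001,0.001,1,
-0.011,-0.0175,-0.012,0.002,-0.001,0,1,
-0.011,-0.017,-0.0115,0.003,-0.001,0.001,1,
-0.011,-0.017,-0.0115,0.002,-0.002,0.001,1,
-0.011,-0.017,-0.0115,0.002,-0.001,0.001,1
end [0.4299 0.1602 0.4202]
max mm/deg 34.56515586540874 0.2864788975654116
-0.0005,-0.0165,0.004,0.002,0,0,1,
-0.0005,-0.0335,0.0085,0.005,0,0,1,
-0.0005,-0.033,0.009,0.004,0,0,1,
-0.0005,-0.033,0.0085,0.004,0,0,1,
-0.001,-0.033,0.009,0.005,0,0,1,
-0.0005,-0.033,0.0095,0.004,0,0,1,
-0.0005,-0.033,0.009,0.004,0,0,1,
-0.0005,-0.023,0.0065,0.003,0,0,1,
-0.0005,-0.0135,0.004,0.002,0,0,1
end [ 0.4401 -0.1001  0.4252]
```

View pics/d4.png

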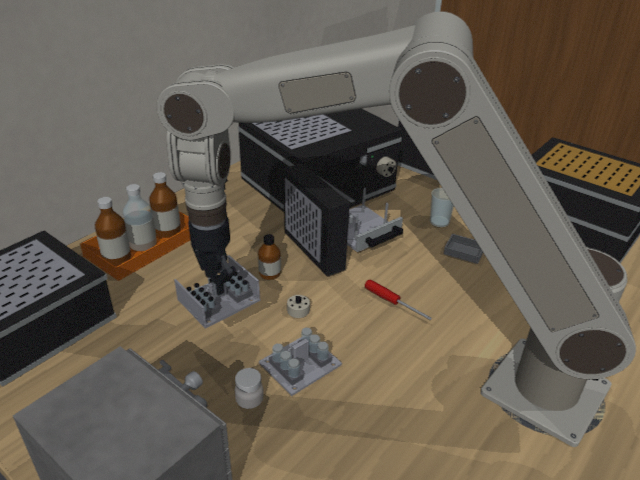

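The small tray has been lifted and hangs level, seen at about (218,290) in the side view. I'll carry it toward the robot, round the free end of the door, to the carriage.

>>> arm_command:
  moves: [-0.009,-0.012,-0.009,0.002,-0.001,0.001,1,-0.0105,-0.017,-0.012,0.002,-0.001,0.001,1,-0.011,-0.017,-0.0115,0.003,-0.001,0,1,-0.0105,-0.017,-0.012,0.002,-0.002,0.001,1,-0.011,-0.017,-0.012,0.002,-0.001,0.001,1,-0.011,-0.017,-0.0115,0.002,-0.001,0.001,1,-0.011,-0.017,-0.0115,0.002,-0.001,0.001,1,-0.011,-0.0175,-0.012,0.002,-0.001,0,1,-0.011,-0.017,-0.0115,0.003,-0.001,0.001,1,-0.011,-0.017,-0.0115,0.002,-0.002,0.001,1,-0.005,-0.024,-0.004,0.002,-0.001,0.001,1,0,-0.03,0.006,0.004,0,0,1,0,-0.033,0.009,0.004,0,0,1,0,-0.033,0.009,0.005,0,0,1,0,-0.033,0.009,0.004,0,0,1,0,-0.033,0.009,0.004,0,0,1,0,-0.024,0.0065,0.003,0,0,1,0,-0.012,0.004,0.002,0,0,1,0,0,0,0,0,0,1]

```text
clock: 8.63
eef_pos: [0.4334, -0.064, 0.4205]
tool_rot: [0.083, 0.699, -0.081, 0.705]
ft_force: [0.3, -1.2, -2.6]
grip_width: 0.0093
```

```bash
python3 - <<'E'
from h import *
st()
p,M=plan([.598,-.1885,.36],-.243,11,1)
im=bot.camera('side'); s=im[:,:,::-1]
cv2.imwrite("pics/d5.png",s)
E
```

```text
8.6333 [ 0.4334 -0.064   0.4205] xax [ 0.0084  0.002  -1.    ] psi -0.23191041205011353 F [ 0.2749 -1.1876 -2.65  ] w 0.009348304624746817 q [-0.1475  0.1073 -0.1167  1.3387  0.0032  1.6552]
max mm/deg 22.68259244442751 0.1403454242220617
0.003,-0.0045,0.01,0.001,0,0,1,
0.0065,-0.0085,0.0195,0.001,0.001,-0.001,1,
0.0065,-0.0085,0.0195,0.001,0.001,0,1,
0.0065,-0.009,0.0195,0.001,0.001,0,1,
0.0065,-0.0085,0.02,0.001,0.001,-0.001,1,
0.006,-0.0085,0.0195,0.001,0,0,1,
0.0065,-0.0085,0.02,0.002,0.001,-0.001,1,
0.0065,-0.0085,0.0195,0.001,0.001,0,1,
0.006,-0.0085,0.0195,0.001,0.001,0,1,
0.0045,-0.006,0.014,0.001,0,-0.001,1,
0.0025,-0.0035,0.008,0,0.001,0,1
end [ 0.598  -0.1885  0.3601]
```

View pics/d5.png

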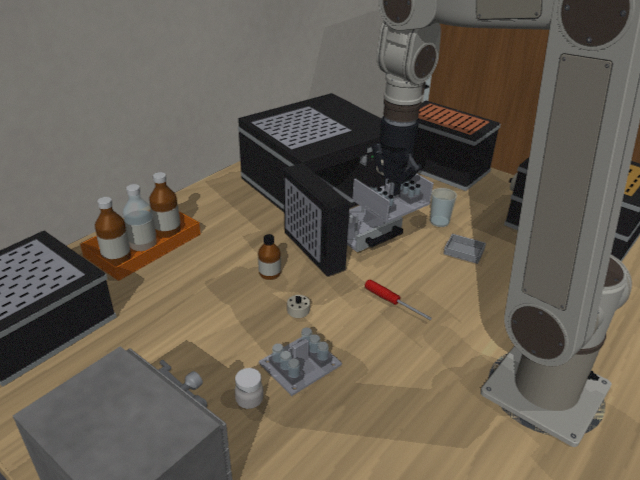

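The tray is level in front of the carriage, near (390,200) in the picture. Its left front corner would pass close to the door's free edge. I'll first go sideways onto the carriage's middle line, then forward, then down.

```bash
python3 - <<'E'
from h import *
p,M=plan([.468,-.156,.42],-.243,6,1,ease=False)
p,M=plan([.598,-.1885,.37],-.243,9,1,start=(p,M))
E
```

```text
max mm/deg 16.91892431568863 0.1620569369082791
0,-0.0135,0.009,0.002,0.001,-0.001,1,
0,-0.014,0.0095,0.002,0.001,-0.001,1,
0.0005,-0.0135,0.009,0.002,0.002,0,1,
0,-0.014,0.0095,0.002,0.001,-0.001,1,
0,-0.0135,0.009,0.002,0.001,-0.001,1,
0,-0.0135,0.0095,0.002,0.001,-0.001,1
end [ 0.468  -0.1558  0.42  ]
max mm/deg 19.144189719076646 0.0
0.0035,0,0.009,0,0,0,1,
0.0065,0,0.0175,0,0,0,1,
0.0065,0,0.0175,0,0,0,1,
0.0065,0,0.0175,0,0,0,1,
0.0065,-0.0005,0.018,0,0,0,1,
0.0065,0,0.0175,0,0,0,1,
0.007,0,0.0175,0,0,0,1,
0.0045,0,0.0125,0,0,0,1,
0.0025,0,0.007,0,0,0,1
end [ 0.598  -0.1886  0.37  ]
```

>>> arm_command:
  moves: [0,-0.0135,0.007,0.002,0.001,-0.001,1,0,-0.014,0.0095,0.002,0.001,-0.001,1,0,-0.0135,0.009,0.002,0.002,0,1,0,-0.014,0.0095,0.002,0.001,0,1,0,-0.0135,0.009,0.002,0.001,0,1,0,-0.008,0.0095,0.002,0.001,0,1,0.0035,0,0.01,0,0,0,1,0.0065,0,0.0175,0,0,0,1,0.0065,0,0.0175,0,0,0,1,0.0065,0,0.0175,0,0,0,1,0.0065,0,0.0175,0,0,0,1,0.0065,0,0.0175,0,0,0,1,0.005,0,0.014,0,0,0,1,0.003,0,0.009,0,0,0,1,0,0,0,0,0,0,1,0,0,0,0,0,0,1]

```text
clock: 10.02
eef_pos: [0.5941, -0.1608, 0.3692]
tool_rot: [0.083, 0.705, -0.072, 0.7]
ft_force: [-0.0, -0.1, -2.6]
grip_width: 0.0092
```

```bash
python3 - <<'E'
from h import *
st()
p,M=plan([.598,-.1885,.325],-.243,6,1)
E
```

```text
10.0167 [ 0.5941 -0.1608  0.3692] xax [-0.0054  0.0165 -0.9998] psi -0.219598789417947 F [-0.0123 -0.1455 -2.6254] w 0.009172018343954582 q [-0.2674  0.4928  0.2805  1.368   0.0145  1.523 ]
max mm/deg 11.683321445547922 0.3531949055414677
0.0045,-0.003,0.001,0.003,-0.001,-0.002,1,
0.01,-0.0055,0.0025,0.005,-0.002,-0.003,1,
0.0095,-0.006,0.002,0.005,-0.002,-0.003,1,
0.0095,-0.0055,0.0025,0.005,-0.002,-0.003,1,
0.0065,-0.004,0.0015,0.003,-0.001,-0.003,1,
0.004,-0.0025,0.001,0.002,-0.001,-0.001,1
end [ 0.5981 -0.1886  0.3249]
```

>>> arm_command:
  moves: [0.002,-0.006,0.001,0.003,-0.001,-0.003,1,0.006,-0.007,0.002,0.005,-0.002,-0.004,1,0.007,-0.0065,0.002,0.005,-0.002,-0.003,1,0.007,-0.0055,0.0015,0.005,-0.002,-0.003,1,0.006,-0.003,0.001,0.003,-0.001,-0.003,1,0.003,-0.001,0.0005,0.002,0,0,1,0,0,0,0,0,0,1,0,0,0,0,0,0,1]

```text
clock: 10.68
eef_pos: [0.5928, -0.1923, 0.3349]
tool_rot: [0.086, 0.703, -0.087, 0.701]
ft_force: [-0.8, -0.5, -3.4]
grip_width: 0.0089
```

```bash
python3 - <<'E'
from h import *
st()
p,M=plan([.598,-.1885,.325],-.243,3,1)
for n in("side","top"):
    im=bot.camera(n); cv2.imwrite(f"pics/{n}2.png",im[:,:,::-1])
t=cv2.imread("pics/top2.png");s=cv2.imread("pics/side2.png")
cv2.imwrite("pics/e1.png",cv2.resize(t[170:290,330:460],None,fx=5,fy=5,interpolation=2))
cv2.imwrite("pics/e2.png",cv2.resize(s[140:265,320:450],None,fx=4.7,fy=4.7,interpolation=2))
E
```

```text
10.6833 [ 0.5928 -0.1923  0.3349] xax [-0.0031 -0.0017 -1.    ] psi -0.24499676631759248 F [-0.849  -0.4655 -3.3776] w 0.00894416447298498 q [-0.3131  0.5215  0.2374  1.289  -0.0026  1.5027]
max mm/deg 4.092676385936225 0.09923920117592258
0.0035,0.0015,0.0015,-0.001,-0.001,0.001,1,
0.003,0.002,0.0015,0,-0.001,0.001,1,
0.0035,0.0015,0.001,-0.001,-0.001,0,1
end [ 0.5978 -0.1884  0.3248]
```

View pics/e1.png

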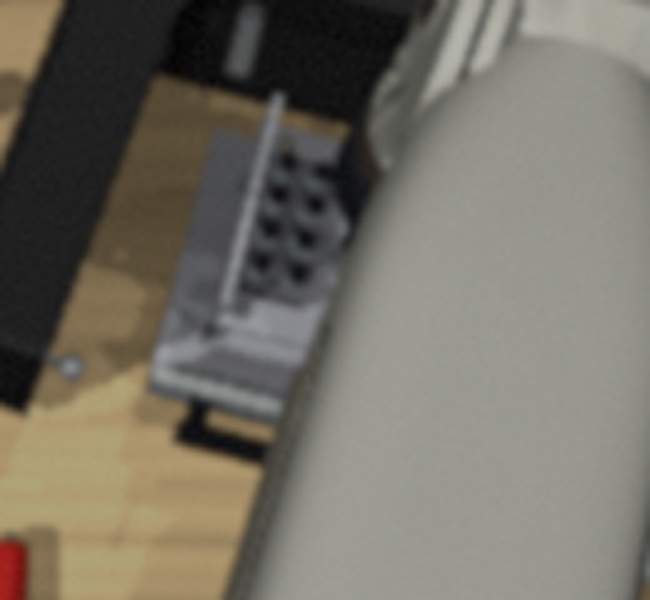

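View pics/e2.png

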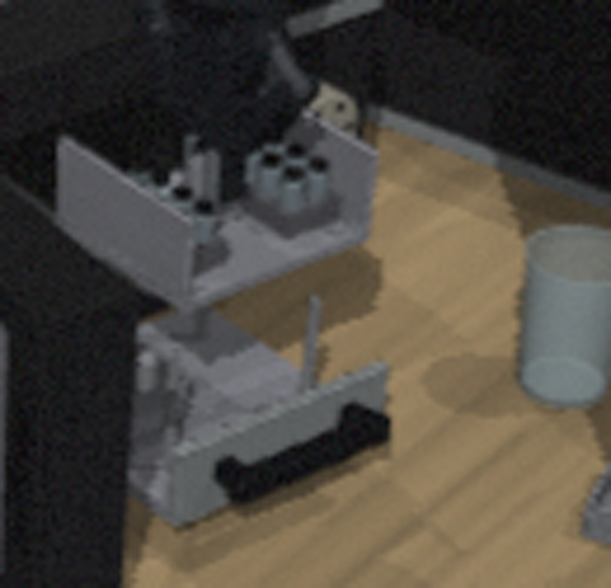

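The tray hangs level just above the posts. In the side crop e2 its wall tops run (62,138)–(190,215), and the right front corner is at (377,155). In the top crop e1 the left wall top runs (278,95)–(225,308). I'll use these to check the held tray's offset from the tool.

```bash
python3 - <<'E'
from h import *
e1=lambda u,v:cr(u,v,330,170,5)
e2=lambda u,v:cr(u,v,320,140,4.7)
A=[('top',e1(280,93),(55,63,54)),('top',e1(225,306),(-55,63,54))]
B=[('side',e2(62,138),(55,63,54)),('side',e2(190,215),(-55,63,54)),('side',e2(377,153),(-55,-63,54)),('side',e2(190,304),(-55,65,0)),('side',e2(370,241),(-55,-65,0))]
for q in(A,B,A+B):
  for z in(.137,.141,):
    p,r=fit(q,[.598,-.18,-.24],z);print(z,p,np.round(r.ravel(),1))
# same-view seat: posts in e2: near-right tip (315,298); bar
E
```

```text
0.137 [ 0.592  -0.1941 -0.244 ] [-0.1  0.5  0.1 -0.5]
0.141 [ 0.591  -0.1935 -0.2438] [-0.1  0.5  0.1 -0.4]
0.137 [ 0.5958 -0.1989 -0.2521] [ 0.4 -1.1  0.7  0.8 -0.  -0.2 -1.3  1.2 -0.1 -0.6]
0.141 [ 0.5921 -0.1931 -0.251 ] [ 0.1 -1.2  0.7  0.8  0.1 -0.3 -1.3  1.3  0.  -0.6]
0.137 [ 0.5937 -0.1954 -0.2328] [ 0.1  0.1  0.8 -0.9  0.1 -0.1  1.2  1.7 -0.1  0.2 -0.8  2.1 -0.2 -0.1]
0.141 [ 0.5917 -0.1931 -0.2447] [-0.3  0.1 -0.1 -0.8  0.2 -1.1  1.   0.9  0.2 -0.4 -1.   1.4  0.1 -0.6]
```

>>> arm_command:
  moves: [0.002,0.0015,0.002,0,-0.001,0.001,1,0.004,0.002,0.002,0,-0.001,0,1,0.004,0.001,0.001,0,-0.001,0,1,0.003,0.0005,0.0005,0,0,0,1,0,0,0,0,0,0,1,0,0,0,0,0,0,1]

```text
clock: 11.28
eef_pos: [0.601, -0.1871, 0.322]
tool_rot: [0.085, 0.701, -0.086, 0.703]
ft_force: [0.2, 0.2, -2.9]
grip_width: 0.0089
```

```bash
python3 - <<'E'
from h import *
st()
p,M=plan([.5985,-.1885,.312],-.243,3,1)
E
```

```text
11.2833 [ 0.601  -0.1871  0.322 ] xax [ 0.0036 -0.0019 -1.    ] psi -0.24276629868666583 F [ 0.1662  0.1595 -2.8801] w 0.008865686157935978 q [-0.3017  0.5385  0.2316  1.2599 -0.0008  1.5119]
max mm/deg 3.5707142142714248 0.12811725781509187
0.0035,-0.0005,-0.0005,0,0.001,0,1,
0.003,-0.001,-0.001,0,0.002,0.001,1,
0.0035,-0.0005,-0.0005,0,0.001,0,1
end [ 0.5986 -0.1886  0.312 ]
```

>>> arm_command:
  moves: [0.0035,-0.0005,-0.001,0,0.001,0,1,0.003,-0.0005,-0.0005,0,0.001,0.001,1,0.001,0,0,0,0.001,0,1,0,0,0,0,0,0,1,0,0,0,0,0,0,1]

```text
clock: 11.7
eef_pos: [0.599, -0.1876, 0.3135]
tool_rot: [0.086, 0.702, -0.086, 0.702]
ft_force: [-0.4, -0.3, -2.8]
grip_width: 0.009
```

```bash
python3 - <<'E'
from h import *
st()
p,M=plan([.5985,-.1885,.306],-.243,3,1)
for n in("side","top"):
    im=bot.camera(n); cv2.imwrite(f"pics/{n}3.png",im[:,:,::-1])
t=cv2.imread("pics/top3.png");s=cv2.imread("pics/side3.png")
cv2.imwrite("pics/f1.png",cv2.resize(t[180:260,350:430],None,fx=7,fy=7,interpolation=2))
cv2.imwrite("pics/f2.png",cv2.resize(s[160:250,330:420],None,fx=6.6,fy=6.6,interpolation=2))
E
```

```text
11.7 [ 0.599  -0.1876  0.3135] xax [-0.0001  0.     -1.    ] psi -0.24255314658034405 F [-0.3919 -0.319  -2.784 ] w 0.009048912005938357 q [-0.3036  0.5421  0.2149  1.2436  0.      1.5098]
max mm/deg 2.598076211353316 0.0
0.0025,-0.0005,0,0,0,0,1,
0.0025,0,0,0,0,0,1,
0.0025,-0.0005,-0.0005,0,0,0,1
end [ 0.5983 -0.1885  0.306 ]
```

View pics/f1.png

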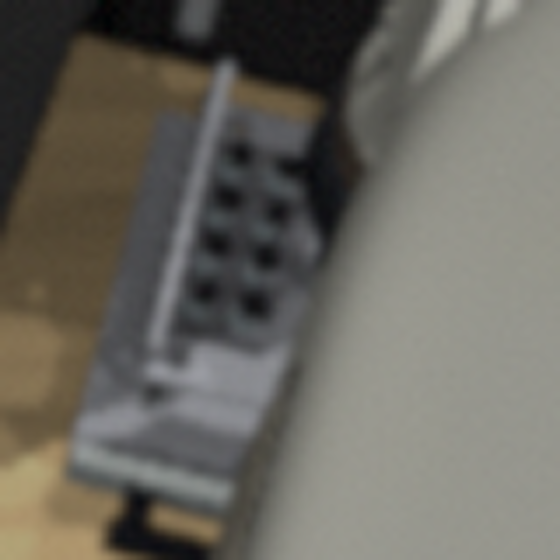

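View pics/f2.png

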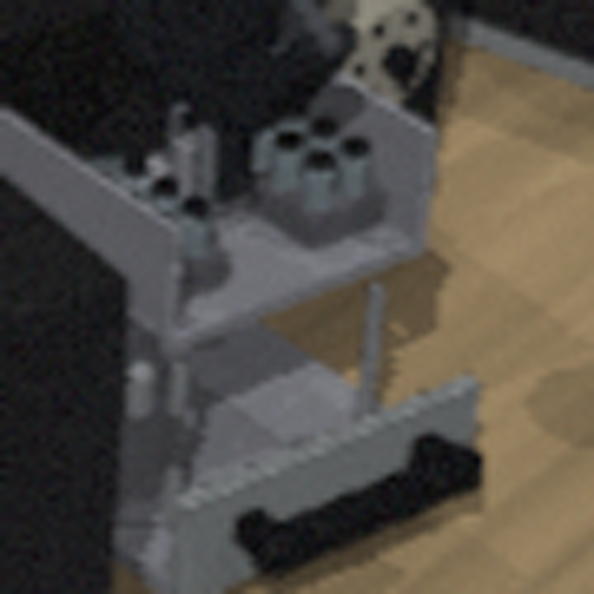

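The near right post's tip is at (376,284) in the side crop, just under the tray's hole, as intended. I'll check it numerically against the tool's pose and then lower.

```bash
python3 - <<'E'
from h import *
f2=lambda u,v:cr(u,v,330,160,6.6)
w=ray('side',f2(376,286),.105);t=P2([.599,-.1876,-.2426],[-.045,-.05,.105])[0];print(w,t)
# tray corner visible
for l,px in(((-.055,-.065,0),(424,249)),((-.055,.065,0),(172,346)),((-.055,-.063,.054),(434,133))):
  z=.3135-.194+l[2]; print(ray('side',f2(*px),z),P2([.599,-.1876,-.2426],[l[0],l[1],z])[0])
E
```

```text
[ 0.5413 -0.2222  0.105 ] [ 0.5433 -0.2253  0.105 ]
[ 0.5304 -0.237   0.1195] [ 0.53   -0.2375  0.1195]
[ 0.5623 -0.1159  0.1195] [ 0.5612 -0.1113  0.1195]
[ 0.5291 -0.2327  0.1735] [ 0.5305 -0.2355  0.1735]
```

>>> arm_command:
  moves: [0.002,-0.0005,-0.0005,0,0,0,1,0.003,0,0,0,0,0,1,0.002,0,0,0,0,0,1,0.001,0,0,0,0,0,1,0,0,0,0,0,0,1]

```text
clock: 12.22
eef_pos: [0.5985, -0.1882, 0.3054]
tool_rot: [0.086, 0.701, -0.086, 0.702]
ft_force: [-0.2, -0.5, -3.9]
grip_width: 0.0089
```

```bash
python3 - <<'E'
from h import *
st()
E
```

```text
12.2167 [ 0.5985 -0.1882  0.3054] xax [ 0.0013 -0.0004 -1.    ] psi -0.24270650830373158 F [-0.1874 -0.5095 -3.9194] w 0.008877921368192621 q [-0.3047  0.5461  0.1997  1.223   0.      1.5088]
```

Now down over the cones.

>>> arm_command:
  moves: [0.002,0,0,0,0,0,1,0.003,0,0,0,0,0,1,0.003,0,0,0,0,0,1,0.003,0,0,0,0,0,1,0.001,0,0,0,0,0,1,0,0,0,0,0,0,1]

```text
clock: 12.72
eef_pos: [0.5984, -0.188, 0.2918]
tool_rot: [0.086, 0.702, -0.085, 0.702]
ft_force: [0.1, -0.9, -3.3]
grip_width: 0.0091
```

```bash
python3 - <<'E'
from h import *
st()
im=bot.camera('side'); s=im[:,:,::-1]
cv2.imwrite("pics/f3.png",cv2.resize(s[160:250,330:420],None,fx=6.6,fy=6.6,interpolation=2))
E
```

```text
12.7167 [ 0.5984 -0.188   0.2918] xax [ 0.0006  0.0001 -1.    ] psi -0.24261566846496546 F [ 0.129  -0.9308 -3.3139] w 0.009135912671437733 q [-0.3045  0.5556  0.1791  1.1937  0.0003  1.5089]
```

View pics/f3.png

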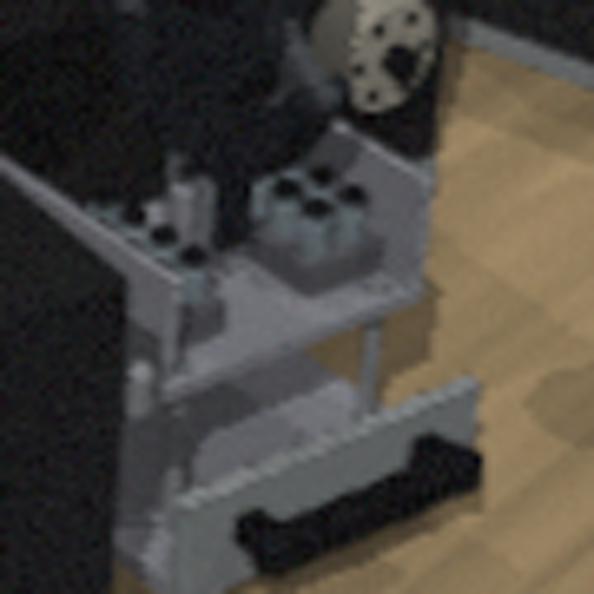

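No side force, and the post tip shows in the hole at about (380,290). I'll keep lowering.

>>> arm_command:
  moves: [0.003,0,0,0,0,0,1,0.005,0,0,0,0,0,1,0.005,0,0,0,0,0,1,0.005,0,0,0,0,0,1,0.003,0,0,0,0,0,1,0,0,0,0,0,0,1]

```text
clock: 13.27
eef_pos: [0.5983, -0.1878, 0.2687]
tool_rot: [0.086, 0.702, -0.085, 0.702]
ft_force: [-0.7, 0.4, -3.1]
grip_width: 0.0091
```

```bash
python3 - <<'E'
from h import *
st()
E
```

```text
13.2667 [ 0.5983 -0.1878  0.2687] xax [ 0.0004  0.0004 -1.    ] psi -0.24240781412245896 F [-0.749   0.3912 -3.0508] w 0.009092684031410975 q [-0.3043  0.5731  0.1457  1.1432  0.0005  1.5089]
```

>>> arm_command:
  moves: [0.003,0,0,0,0,0,1,0.005,0,0,0,0,0,1,0.006,0,0,0,0,0,1,0.006,0,0,0,0,0,1,0.005,0,0,0,0,0,1,0.003,0,0,0,0,0,1,0.002,0,0,0,0,0,1,0,0,0,0,0,0,1]

```text
clock: 13.93
eef_pos: [0.5982, -0.1879, 0.2346]
tool_rot: [0.086, 0.702, -0.085, 0.702]
ft_force: [0.3, -0.2, -2.4]
grip_width: 0.0092
```

```bash
python3 - <<'E'
from h import *
st()
E
```

```text
13.9333 [ 0.5982 -0.1879  0.2346] xax [-0.0005  0.0005 -1.    ] psi -0.24250912872628017 F [ 0.2641 -0.1502 -2.4276] w 0.00922370259868618 q [-0.3045  0.6035  0.103   1.0709  0.0003  1.5088]
```

>>> arm_command:
  moves: [0.002,0,0,0,0,0,1,0.002,0,0,0,0,0,1,0.002,0,0,0,0,0,1,0.001,0,0,0,0,0,1,0.001,0,0,0,0,0,1,0,0,0,0,0,0,1]

```text
clock: 14.43
eef_pos: [0.5986, -0.1881, 0.2265]
tool_rot: [0.086, 0.702, -0.086, 0.702]
ft_force: [-0.9, -1.0, -2.3]
grip_width: 0.0091
```

```bash
python3 - <<'E'
from h import *
st()
E
```

```text
14.4333 [ 0.5986 -0.1881  0.2265] xax [ 0.001 -0.    -1.   ] psi -0.24265693619646042 F [-0.8983 -0.9773 -2.3305] w 0.009115515997192845 q [-0.3046  0.6113  0.0939  1.0523  0.0003  1.5089]
```

>>> arm_command:
  moves: [0.001,0,0,0,0,0,1,0.001,0,0,0,0,0,1,0.001,0,0,0,0,0,1,0,0,0,0,0,0,1]

```text
clock: 14.77
eef_pos: [0.5987, -0.1881, 0.225]
tool_rot: [0.086, 0.701, -0.086, 0.703]
ft_force: [0.0, 1.3, -3.1]
grip_width: 0.0093
```

```bash
python3 - <<'E'
from h import *
st()
im=bot.camera('side'); s=im[:,:,::-1]
cv2.imwrite("pics/f4.png",cv2.resize(s[160:250,330:420],None,fx=6.6,fy=6.6,interpolation=2))
E
```

```text
14.7667 [ 0.5987 -0.1881  0.225 ] xax [ 0.0024 -0.0003 -1.    ] psi -0.24251827681839241 F [ 0.0322  1.2842 -3.0552] w 0.009315861170602246 q [-0.3044  0.6124  0.0914  1.0474  0.0004  1.5089]
```

View pics/f4.png

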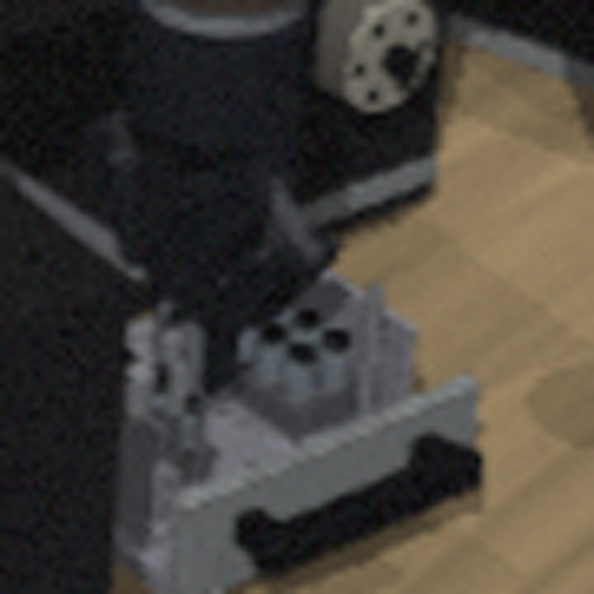

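The post stands up through its hole at (375,290) and the tray is nearly down. It is still hanging on the gripper: the force along z is −3.1 N.

>>> arm_command:
  moves: [0.001,0,0,0,0,0,1,0.001,0,0,0,0,0,1,0.001,0,0,0,0,0,1,0,0,0,0,0,0,1]

```text
clock: 15.15
eef_pos: [0.5988, -0.1881, 0.2249]
tool_rot: [0.085, 0.7, -0.086, 0.704]
ft_force: [-1.1, 1.5, -2.3]
grip_width: 0.0091
```

>>> arm_command:
  moves: [0.001,0,0,0,0,0,1,0.001,0,0,0,0,0,1,0.001,0,0,0,0,0,1,0,0,0,0,0,0,1]

```text
clock: 15.48
eef_pos: [0.5992, -0.1881, 0.225]
tool_rot: [0.085, 0.699, -0.086, 0.705]
ft_force: [-1.5, -0.2, -1.1]
grip_width: 0.009
```

The tool stopped at z = 0.225. That is the grasp height of 0.1948 plus the 30 mm deck, so the tray is seated, and its weight is passing to the deck. I'll release and look.

>>> arm_command:
  moves: [0,0,0,0,0.005,0,1,0,0,0,0,0,0,0.2,0,0,0,0,0,0,0.2,0,0,0,0,0,0,0.2,0,0,0,0,0,0,0.2,0,0,0,0,0,0,0.2]

```text
clock: 15.98
eef_pos: [0.6009, -0.1888, 0.2244]
tool_rot: [0.085, 0.699, -0.086, 0.704]
ft_force: [-0.4, -0.6, 0.8]
grip_width: 0.0343
```

```bash
python3 - <<'E'
from h import *
st()
plan([.597,-.188,.33],-.243,9,.2)
E
```

```text
15.9833 [ 0.6009 -0.1888  0.2244] xax [ 0.0069 -0.0023 -1.    ] psi -0.24261730045797908 F [-0.4149 -0.5794  0.7607] w 0.03426396679648465 q [-0.3044  0.615   0.0944  1.0429 -0.0001  1.509 ]
max mm/deg 14.0089257261219 0.08102846845413955
-0.007,0,0,0,0,0,0.2,
-0.014,0,-0.0005,0,0.001,0,0.2,
-0.014,0,-0.0005,0,0.001,0,0.2,
-0.0135,0,-0.0005,0,0.001,0,0.2,
-0.014,0,-0.0005,0,0.001,0,0.2,
-0.014,0,-0.0005,0,0.001,0,0.2,
-0.014,0,-0.0005,0,0.001,0,0.2,
-0.0095,0,-0.0005,0,0.001,0.001,0.2,
-0.0055,0,0,0,0,0,0.2
end [ 0.597  -0.1878  0.3298]
```

>>> arm_command:
  moves: [-0.004,0,0,0,0,0,0.2,-0.01,0,-0.0005,0,0.001,0,0.2,-0.014,0,-0.0005,0,0.001,0,0.2,-0.014,0,-0.0005,0,0.001,0,0.2,-0.014,0,-0.0005,0,0.001,0,0.2,-0.014,0,-0.0005,0,0.001,0,0.2,-0.02,0,-0.0005,0,0.001,0,-1,-0.02,0,-0.003,0,0.001,0,-1,-0.02,0,-0.01,0,0,0,-1,-0.02,0,-0.02,0,0,0,-1,-0.01,0,-0.03,0,0,0,-1,0,0,-0.03,0,0,0,-1,0,0,-0.02,0,0,0,-1]

```text
clock: 17.07
eef_pos: [0.4866, -0.1603, 0.4007]
tool_rot: [0.084, 0.699, -0.086, 0.705]
ft_force: [0.9, -0.0, -0.2]
grip_width: 0.0853
```

```bash
python3 - <<'E'
from h import *
st()
for n in("side","top"):
    im=bot.camera(n); cv2.imwrite(f"pics/{n}4.png",im[:,:,::-1])
t=cv2.imread("pics/top4.png");s=cv2.imread("pics/side4.png")
cv2.imwrite("pics/g1.png",cv2.resize(t[150:290,310:450],None,fx=4,fy=4,interpolation=2))
cv2.imwrite("pics/g2.png",cv2.resize(s[160:250,330:420],None,fx=6.6,fy=6.6,interpolation=2))
p,M=plan([.43,.10,.42],-.22,11,-1,ease=False)
p,M=plan([.4103,.2666,.33],-.186,9,-1,start=(p,M))
E
```

```text
17.0667 [ 0.4866 -0.1603  0.4007] xax [ 0.0091 -0.0037 -1.    ] psi -0.2419948586299445 F [ 0.9282 -0.0335 -0.191 ] w 0.08528958721900907 q [-0.3181  0.2623  0.0232  1.3219 -0.0007  1.4947]
max mm/deg 24.459149617270015 0.1403454242220617
-0.002,0.0215,-0.0105,-0.002,0.001,0,-1,
-0.0015,0.022,-0.0105,-0.002,0.001,0,-1,
-0.002,0.022,-0.0105,-0.002,0,0,-1,
-0.002,0.0215,-0.0105,-0.002,0.001,0.001,-1,
-0.0015,0.022,-0.0105,-0.002,0.001,0,-1,
-0.002,0.022,-0.0105,-0.002,0.001,0,-1,
-0.0015,0.0215,-0.01,-0.002,0.001,0,-1,
-0.002,0.022,-0.0105,-0.002,0.001,0,-1,
-0.0015,0.022,-0.0105,-0.002,0,0,-1,
-0.002,0.022,-0.01,-0.002,0.001,0,-1,
-0.0015,0.022,-0.01,-0.002,0.001,0.001,-1
end [0.4302 0.1002 0.4198]
max mm/deg 25.3229145242012 0.2864788975654116
0.006,0.0105,-0.0035,-0.002,0,0,-1,
0.0115,0.0205,-0.0075,-0.005,0,0,-1,
0.012,0.021,-0.007,-0.004,0,0,-1,
0.012,0.021,-0.0075,-0.005,0,0,-1,
0.0115,0.021,-0.007,-0.004,0,0,-1,
0.012,0.021,-0.0065,-0.005,0,0,-1,
0.012,0.0205,-0.007,-0.004,0,0,-1,
0.008,0.015,-0.0045,-0.003,0,0,-1,
0.005,0.0085,-0.003,-0.002,0,0,-1
end [0.4102 0.2668 0.3298]
```

View pics/g1.png

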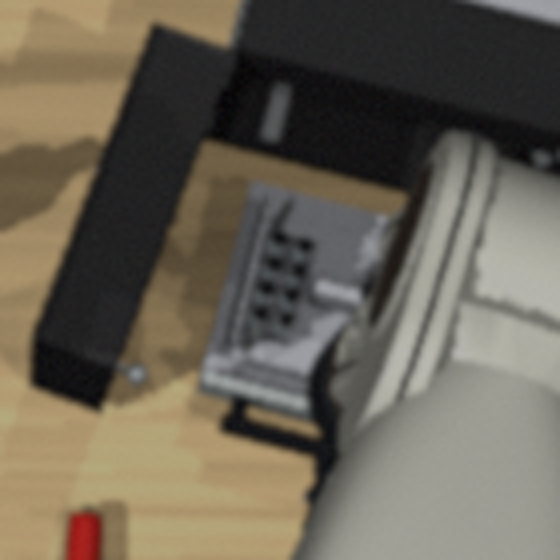

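View pics/g2.png

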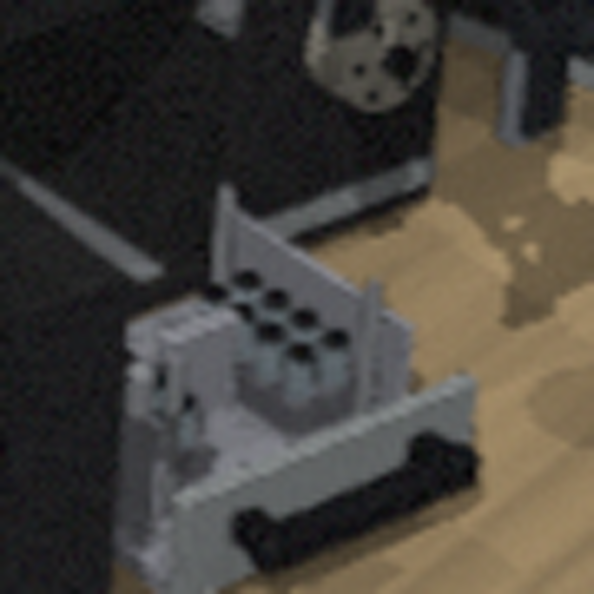

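The small tray is down over the posts; the post tips show at (225,190) and (372,290) in the side crop. The carriage has not moved. Next is the tall tray.

>>> arm_command:
  moves: [-0.001,0.015,-0.0105,-0.002,0.001,0,-1,-0.001,0.024,-0.0105,-0.002,0.001,0,-1,-0.001,0.026,-0.0105,-0.002,0,0,-1,-0.001,0.026,-0.0105,-0.002,0.001,0.001,-1,-0.001,0.026,-0.0105,-0.002,0.001,0,-1,-0.001,0.026,-0.0105,-0.002,0.001,0,-1,-0.001,0.026,-0.01,-0.002,0.001,0,-1,-0.001,0.026,-0.0105,-0.002,0.001,0,-1,0,0.026,-0.009,-0.002,0,0,-1,0.006,0.026,-0.008,-0.004,0,0,-1,0.01,0.026,-0.0075,-0.005,0,0,-1,0.012,0.026,-0.007,-0.004,0,0,-1,0.012,0.024,-0.0075,-0.005,0,0,-1,0.012,0.021,-0.007,-0.004,0,0,-1,0.012,0.021,-0.0065,-0.005,0,0,-1,0.01,0.018,-0.006,-0.004,0,0,-1,0.005,0.012,-0.0045,-0.003,0,0,-1,0.002,0.006,-0.001,-0.001,0,0,-1,0,0,0,0,0,0,-1]

```text
clock: 18.75
eef_pos: [0.4411, 0.2871, 0.3381]
tool_rot: [0.07, 0.692, -0.065, 0.716]
ft_force: [0.2, 0.1, 0.6]
grip_width: 0.0852
```

```bash
python3 - <<'E'
from h import *
st()
plan([.4103,.2666,.27],-.186,6,-1)
im=bot.camera('side'); s=im[:,:,::-1]
cv2.imwrite("pics/g3.png",cv2.resize(s[230:430,200:400],None,fx=3,fy=3,interpolation=2))
E
```

```text
18.75 [0.4411 0.2871 0.3381] xax [ 0.0344  0.004  -0.9994] psi -0.1905340498233794 F [0.1643 0.1363 0.5908] w 0.08521985385733709 q [ 0.5809  0.3165 -0.0697  1.1537 -0.0155  2.3418]
max mm/deg 16.815171720800237 0.44009723317772964
0.0075,-0.003,-0.003,0,0.004,-0.001,-1,
0.0145,-0.0055,-0.0065,-0.001,0.007,-0.002,-1,
0.0145,-0.006,-0.006,-0.001,0.007,-0.003,-1,
0.0145,-0.0055,-0.006,-0.001,0.007,-0.002,-1,
0.0105,-0.004,-0.004,-0.001,0.005,-0.001,-1,
0.006,-0.0025,-0.002,0,0.003,-0.001,-1
end [0.4104 0.2664 0.2699]
```

View pics/g3.png

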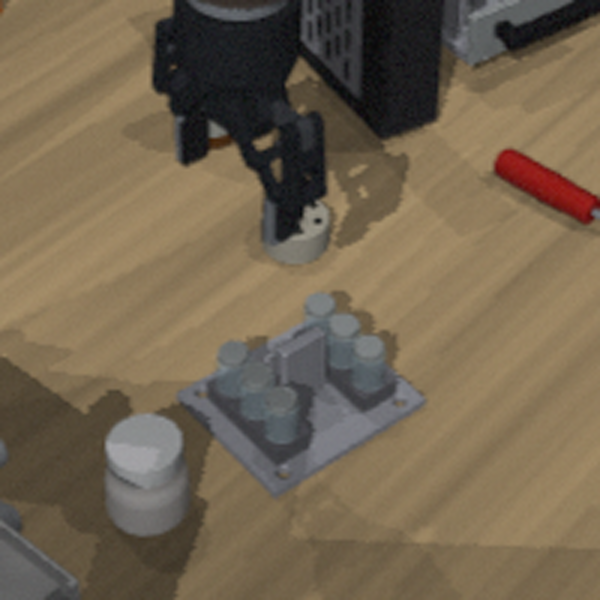

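The gripper hangs well above the tall tray, whose fin is near (300,355) in the crop. Its tilt needs correcting on the way down.

>>> arm_command:
  moves: [0.004,-0.004,-0.005,0,0.004,-0.001,-1,0.012,-0.006,-0.007,-0.001,0.008,-0.002,-1,0.0135,-0.006,-0.006,-0.001,0.008,-0.003,-1,0.0135,-0.0055,-0.006,-0.001,0.007,-0.002,-1,0.0095,-0.003,-0.003,-0.001,0.004,-0.001,-1,0.005,-0.001,-0.001,0,0,0,-1,0,0,0,0,0,0,-1,0,0,0,0,0,0,-1]

```text
clock: 19.47
eef_pos: [0.4106, 0.2605, 0.2822]
tool_rot: [0.071, 0.701, -0.068, 0.706]
ft_force: [0.5, 0.9, 0.1]
grip_width: 0.0849
```

```bash
python3 - <<'E'
from h import *
st()
plan([.4103,.2666,.202],-.186,8,-1)
E
```

```text
19.4667 [0.4106 0.2605 0.2822] xax [ 0.0083  0.0036 -1.    ] psi -0.1964049188817131 F [0.533  0.8663 0.1438] w 0.0849031728885877 q [ 0.5658  0.3016 -0.2492  1.011  -0.0014  2.3329]
max mm/deg 12.549900398011134 0.1403454242220617
0.006,0.0005,0,-0.001,0.001,0,-1,
0.012,0.0005,-0.0005,-0.001,0.001,-0.001,-1,
0.0125,0.001,-0.0005,-0.002,0.001,-0.001,-1,
0.012,0.001,0,-0.002,0.001,-0.001,-1,
0.012,0.001,-0.0005,-0.001,0.001,0,-1,
0.0125,0.0005,0,-0.002,0.001,-0.001,-1,
0.0085,0.001,0,-0.001,0.001,-0.001,-1,
0.0045,0,-0.0005,0,0,0,-1
end [0.4101 0.2665 0.2022]
```

>>> arm_command:
  moves: [0.004,0.002,0,-0.002,0.001,0,-1,0.012,0.001,0,-0.001,0.001,-0.001,-1,0.0125,0.001,0,-0.002,0.001,-0.001,-1,0.012,0.001,0,-0.002,0.001,-0.001,-1,0.012,0.0005,0,-0.001,0.001,0,-1,0.011,0.0005,0,-0.002,0.001,0,-1,0.0055,0,0,-0.001,0,0,-1,0.002,0,0,0,0,0,-1,0.001,0,0,0,0,0,-1,0,0,0,0,0,0,-1]

```text
clock: 20.3
eef_pos: [0.4191, 0.2713, 0.2132]
tool_rot: [0.07, 0.698, -0.06, 0.71]
ft_force: [0.1, -0.6, 0.6]
grip_width: 0.0853
```

```bash
python3 - <<'E'
from h import *
st()
plan([.4103,.2666,.202],-.186,3,-1)
im=bot.camera('side'); s=im[:,:,::-1]
cv2.imwrite("pics/g4.png",cv2.resize(s[270:420,220:370],None,fx=4,fy=4,interpolation=2))
E
```

```text
20.3 [0.4191 0.2713 0.2132] xax [ 0.0174  0.0121 -0.9998] psi -0.18506281525997592 F [ 0.0956 -0.5528  0.6342] w 0.08530249120022329 q [ 0.5744  0.4022 -0.3109  0.8365  0.0007  2.3302]
max mm/deg 5.5901699437494745 0.4091737086502491
0.0035,-0.002,-0.0025,0,0.005,-0.005,-1,
0.004,-0.0025,-0.003,0.001,0.005,-0.005,-1,
0.0035,-0.002,-0.0025,0,0.005,-0.005,-1
end [0.4101 0.2665 0.202 ]
```

View pics/g4.png

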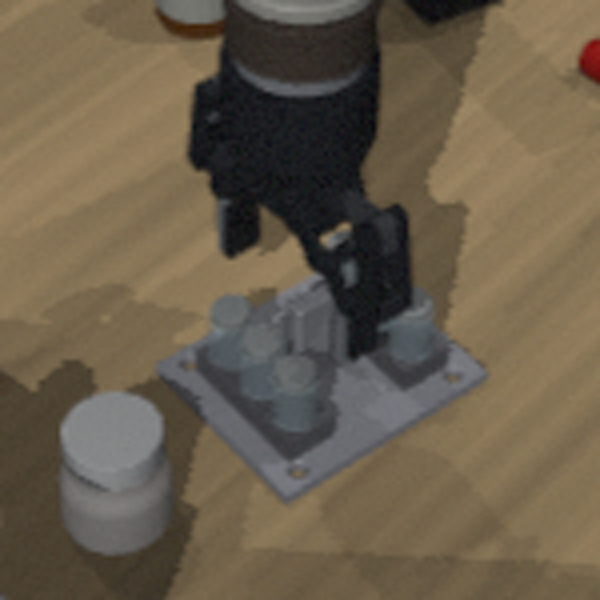

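The fingers straddle the fin, seen at about (310,320). I'll remove the tilt and offset.

>>> arm_command:
  moves: [0.002,-0.002,-0.003,0,0.006,-0.006,-1,0.003,-0.002,-0.003,0,0.006,-0.005,-1,0.002,-0.001,-0.002,0,0.004,-0.003,-1,0.001,0,0,0,0,0,-1,0,0,0,0,0,0,-1,0,0,0,0,0,0,-1]

```text
clock: 20.85
eef_pos: [0.41, 0.268, 0.2066]
tool_rot: [0.066, 0.704, -0.064, 0.704]
ft_force: [0.6, 0.4, 0.4]
grip_width: 0.0853
```

```bash
python3 - <<'E'
from h import *
st()
plan([.4103,.2666,.201],-.186,3,-1)
E
```

```text
20.85 [0.41   0.268  0.2066] xax [ 0.0006  0.0024 -1.    ] psi -0.18497619767753945 F [0.5572 0.368  0.4413] w 0.08532449451759161 q [ 0.5784  0.4032 -0.3312  0.8345  0.0017  2.3342]
max mm/deg 2.0615528128088303 0.08102846845413955
0.002,-0.0005,0,0,0,-0.001,-1,
0.0015,-0.0005,0.0005,0.001,0,-0.001,-1,
0.002,-0.0005,0,0,0,0,-1
end [0.4102 0.2664 0.2011]
```

>>> arm_command:
  moves: [0.002,-0.001,0,0.001,0,-0.002,-1,0.0015,-0.0005,0.0005,0,0,0,0.3,0,0,0,0,0,0,0.3,0,0,0,0,0,0,0.3,0,0,0,0,0,0,1,0,0,0,0,0,0,1,0,0,0,0,0,0,1,0,0,0,0,0,0,1,0,0,0,0,0,0,1,0,0,0,0,0,0,1]

```text
clock: 21.68
eef_pos: [0.4108, 0.2663, 0.203]
tool_rot: [0.066, 0.704, -0.066, 0.704]
ft_force: [0.3, -1.2, 0.1]
grip_width: 0.0091
```

```bash
python3 - <<'E'
from h import *
st()
plan([.41,.265,.30],-.186,8,1)
E
```

```text
21.6833 [0.4108 0.2663 0.203 ] xax [ 0.0014  0.0006 -1.    ] psi -0.18644220828997268 F [ 0.3428 -1.2208  0.0818] w 0.009061808523700665 q [ 0.5752  0.4079 -0.3356  0.8259 -0.0002  2.3325]
max mm/deg 15.0 0.057295779513082325
-0.0075,0,0,0,0,0,1,
-0.0145,-0.0005,0,0,0,0,1,
-0.0145,0,0,0,0,0,1,
-0.015,0,0,0,0.001,0,1,
-0.0145,-0.0005,-0.0005,0,0,-0.001,1,
-0.015,0,0,0,0,0,1,
-0.01,-0.0005,0,0,0,0,1,
-0.006,0,0,0,0,0,1
end [0.4099 0.2649 0.3   ]
```

>>> arm_command:
  moves: [-0.004,0,0,0,0,0,1,-0.008,0,0,0,0,0,1,-0.014,0,0,0,0,0,1,-0.018,0,0,0,0,0,1,-0.02,0,0,0,0,0,1,-0.02,0,0,0,0,0,1,-0.02,0,0,0,0,0,1,-0.02,0,0,0,0,0,1,-0.02,0,0,0,0,0,1,-0.02,0,0,0,0,0,1,-0.016,0,0,0,0,0,1,-0.01,0,0,0,0,0,1,-0.005,0,0,0,0,0,1,0,0,0,0,0,0,1]

```text
clock: 22.85
eef_pos: [0.4059, 0.2636, 0.4056]
tool_rot: [0.061, 0.71, -0.07, 0.698]
ft_force: [-0.2, -1.3, -4.3]
grip_width: 0.009
```

```bash
python3 - <<'E'
from h import *
st()
s=np.array([.5985,-.188]);d=np.array([np.cos(.2425),-np.sin(.2425)])
w=s-.16*d; print(w)
plan([w[0],w[1],.435],-.2425,17,1)
E
```

```text
22.85 [0.4059 0.2636 0.4056] xax [-0.0176 -0.0105 -0.9998] psi -0.18587315386017375 F [-0.1935 -1.3179 -4.3108] w 0.009020104625269127 q [ 0.5758  0.218  -0.022   1.3513  0.0007  2.3324]
[ 0.4432 -0.1496]
max mm/deg 26.953663943887108 0.24308540536241863
-0.001,-0.013,0.0035,0.002,0,0,1,
-0.0015,-0.0255,0.0075,0.003,-0.001,0.001,1,
-0.0015,-0.0255,0.007,0.004,-0.001,0.001,1,
-0.002,-0.0255,0.0075,0.004,-0.001,0.001,1,
-0.0015,-0.0255,0.0075,0.003,-0.001,0.001,1,
-0.0015,-0.0255,0.008,0.004,-0.001,0.001,1,
-0.002,-0.0255,0.0075,0.004,-0.001,0.001,1,
-0.0015,-0.0255,0.008,0.003,-0.001,0.001,1,
-0.002,-0.0255,0.008,0.004,-0.001,0.001,1,
-0.002,-0.025,0.008,0.004,-0.001,0.001,1,
-0.0015,-0.0255,0.008,0.003,-0.001,0,1,
-0.002,-0.0255,0.008,0.004,-0.001,0.001,1,
-0.0015,-0.025,0.0085,0.003,-0.001,0.001,1,
-0.002,-0.0255,0.0085,0.004,-0.001,0.001,1,
-0.002,-0.025,0.0085,0.004,-0.001,0.001,1,
-0.001,-0.0175,0.006,0.002,-0.001,0.001,1,
-0.001,-0.01,0.0035,0.002,0,0,1
end [ 0.4434 -0.1494  0.4351]
```

>>> arm_command:
  moves: [-0.003,-0.013,0.0035,0.002,0,0,1,-0.003,-0.0265,0.0065,0.003,-0.001,0.001,1,-0.003,-0.027,0.0065,0.004,-0.001,0.001,1,-0.002,-0.027,0.0065,0.004,-0.001,0.001,1,-0.002,-0.027,0.0065,0.003,-0.001,0.001,1,-0.002,-0.027,0.0065,0.004,-0.001,0.001,1,-0.002,-0.027,0.0065,0.004,-0.001,0.001,1,-0.0015,-0.027,0.0065,0.003,-0.001,0.001,1,-0.0015,-0.027,0.0065,0.004,-0.001,0.001,1,-0.0015,-0.027,0.0065,0.004,-0.001,0.001,1,-0.0015,-0.027,0.0065,0.003,-0.001,0,1,-0.0015,-0.027,0.0065,0.004,-0.001,0.001,1,-0.0015,-0.027,0.0065,0.003,-0.001,0.001,1,-0.0015,-0.027,0.0065,0.004,-0.001,0.001,1,-0.0015,-0.027,0.0065,0.004,-0.001,0.001,1,-0.001,-0.0175,0.005,0.002,-0.001,0.001,1,-0.001,-0.012,0.0035,0.002,0,0,1,0,-0.005,0,0,0,0,1,0,0,0,0,0,0,1]

```text
clock: 24.43
eef_pos: [0.4049, -0.2006, 0.4238]
tool_rot: [0.085, 0.715, -0.09, 0.688]
ft_force: [-0.0, 0.5, -4.0]
grip_width: 0.0088
```

```bash
python3 - <<'E'
from h import *
st()
plan([.5985,-.188,.37],-.2425,11,1)
E
```

```text
24.4333 [ 0.4049 -0.2006  0.4238] xax [-0.0386 -0.0029 -0.9993] psi -0.24760834078265231 F [-0.0115  0.4974 -4.0243] w 0.008809363766030177 q [-0.4543  0.1527 -0.0558  1.3958 -0.0195  1.3642]
max mm/deg 21.154195801306177 0.25623451563018373
0.0025,0.003,0.0095,0,-0.002,0.001,1,
0.005,0.0065,0.0195,-0.001,-0.004,0.001,1,
0.0045,0.006,0.0195,0,-0.004,0.001,1,
0.005,0.0065,0.0195,-0.001,-0.003,0.001,1,
0.0055,0.006,0.0195,0,-0.004,0.002,1,
0.005,0.0065,0.019,-0.001,-0.004,0.001,1,
0.0055,0.006,0.0195,0,-0.004,0.001,1,
0.005,0.006,0.0195,-0.001,-0.004,0.001,1,
0.0055,0.0065,0.019,0,-0.004,0.002,1,
0.004,0.004,0.0135,-0.001,-0.002,0.001,1,
0.002,0.0025,0.008,0,-0.002,0,1
end [ 0.5987 -0.1881  0.3701]
```

>>> arm_command:
  moves: [0,0.008,0.004,0,-0.009,0.001,1,0,0.012,0.012,0,-0.009,0.001,1,0.002,0.012,0.018,0,-0.009,0.001,1,0.004,0.009,0.02,0,-0.006,0.001,1,0.005,0.007,0.02,0,-0.003,0.001,1,0.005,0.005,0.02,0,0,0,1,0.005,0.002,0.02,0,0,0,1,0.005,0.001,0.018,0,0,0,1,0.005,0,0.018,0,0,0,1,0.004,0,0.0135,0,0,0,1,0.002,0,0.008,0,0,0,1,0,0,0,0,0,0,1,0,0,0,0,0,0,1]

```text
clock: 25.52
eef_pos: [0.5917, -0.1659, 0.3758]
tool_rot: [0.082, 0.707, -0.078, 0.698]
ft_force: [-0.5, -0.4, -4.3]
grip_width: 0.0087
```

```bash
python3 - <<'E'
from h import *
st()
plan([.5985,-.188,.345],-.2425,6,1)
E
```

```text
25.5167 [ 0.5917 -0.1659  0.3758] xax [-0.0121  0.0071 -0.9999] psi -0.22774020941879217 F [-0.5128 -0.4079 -4.3297] w 0.008699634526311409 q [-0.2741  0.4901  0.2934  1.3875  0.0035  1.5244]
max mm/deg 8.689073598491383 0.2497465127889139
0.0035,-0.002,0.0015,0.002,-0.001,0,1,
0.0065,-0.0045,0.0025,0.003,-0.003,-0.001,1,
0.0065,-0.0045,0.0025,0.003,-0.003,-0.001,1,
0.007,-0.0045,0.0025,0.003,-0.003,-0.001,1,
0.0045,-0.003,0.002,0.002,-0.002,-0.001,1,
0.0025,-0.0015,0.001,0.002,-0.001,0,1
end [ 0.5985 -0.188   0.3451]
```

>>> arm_command:
  moves: [0.002,-0.003,0.0015,0.002,-0.002,-0.001,1,0.005,-0.005,0.0025,0.003,-0.003,-0.001,1,0.006,-0.0045,0.0025,0.003,-0.003,-0.001,1,0.005,-0.0035,0.002,0.003,-0.002,-0.001,1,0.003,-0.002,0.001,0.002,-0.001,-0.001,1,0.002,0,0,0.001,0,0,1,0,0,0,0,0,0,1,0,0,0,0,0,0,1]

```text
clock: 26.18
eef_pos: [0.5937, -0.1871, 0.3516]
tool_rot: [0.086, 0.703, -0.087, 0.701]
ft_force: [-0.5, 0.4, -3.3]
grip_width: 0.0092
```

```bash
python3 - <<'E'
from h import *
st()
plan([.5985,-.188,.33],-.2425,5,1)
E
```

```text
26.1833 [ 0.5937 -0.1871  0.3516] xax [-0.0029 -0.0007 -1.    ] psi -0.24469527161729399 F [-0.5041  0.3925 -3.2694] w 0.00918211167819831 q [-0.305   0.5118  0.2654  1.3269 -0.0015  1.5105]
max mm/deg 6.184658438426491 0.09923920117592258
0.003,0,0.0005,0,0,0,1,
0.006,0,0.0015,-0.001,-0.001,0.001,1,
0.006,0,0.0015,-0.001,-0.001,0,1,
0.004,0.0005,0.001,0,0,0,1,
0.0025,0,0.0005,0,-0.001,0,1
end [ 0.5987 -0.1879  0.3301]
```

>>> arm_command:
  moves: [0.003,0,0.001,0,0,0,1,0.005,0,0.0015,-0.001,-0.001,0.001,1,0.005,0,0.0015,-0.001,-0.001,0,1,0.003,0,0.0005,0,0,0,1,0.001,0,0,0,0,0,1,0,0,0,0,0,0,1]

```text
clock: 26.68
eef_pos: [0.5987, -0.1881, 0.3331]
tool_rot: [0.085, 0.702, -0.085, 0.702]
ft_force: [-0.0, 0.2, -4.2]
grip_width: 0.0095
```

```bash
python3 - <<'E'
from h import *
st()
plan([.5985,-.188,.322],-.2425,3,1)
for n in("side","top"):
    im=bot.camera(n); cv2.imwrite(f"pics/{n}5.png",im[:,:,::-1])
t=cv2.imread("pics/top5.png");s=cv2.imread("pics/side5.png")
cv2.imwrite("pics/h1.png",cv2.resize(t[180:260,350:430],None,fx=7,fy=7,interpolation=2))
cv2.imwrite("pics/h2.png",cv2.resize(s[160:250,330:420],None,fx=6.6,fy=6.6,interpolation=2))
E
```

```text
26.6833 [ 0.5987 -0.1881  0.3331] xax [ 0.0002 -0.0001 -1.    ] psi -0.24207103581574957 F [-0.0375  0.2494 -4.2482] w 0.009501907584656298 q [-0.3044  0.5301  0.2469  1.2874  0.      1.5085]
max mm/deg 4.0 0.0
0.0035,0,0,0,0,0,1,
0.004,0,0,0,0,0,1,
0.0035,0,0,0,0,0,1
end [ 0.5987 -0.1881  0.3221]
```

View pics/h1.png

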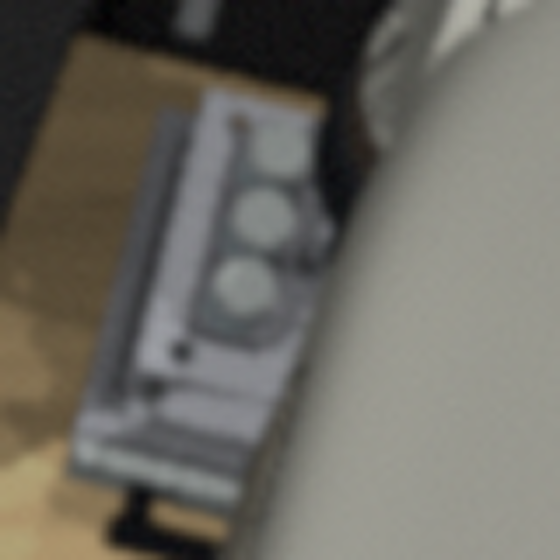

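View pics/h2.png

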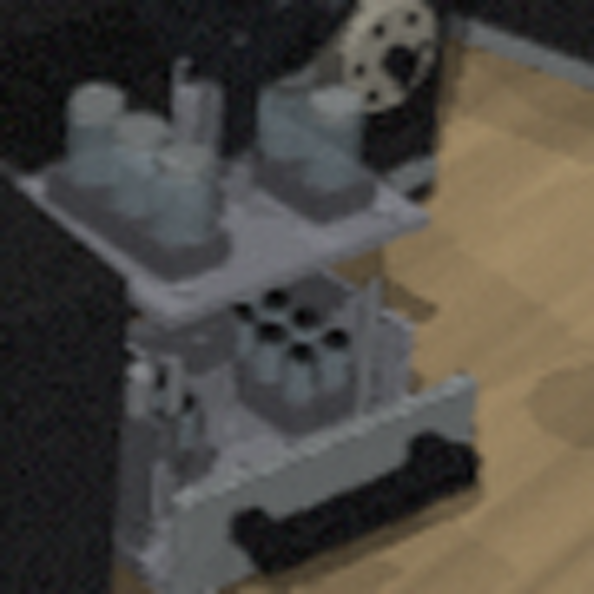

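The tall tray hangs level. Its left holes are at (241,121) and (183,349) in the top crop; I'll check their position against the tool.

```bash
python3 - <<'E'
from h import *
h1=lambda u,v:cr(u,v,350,180,7); h2=lambda u,v:cr(u,v,330,160,6.6)
A=[('top',h1(241,121),(45,50,4)),('top',h1(183,349),(-45,50,4)),('top',h1(203,90),(55,65,6)),('top',h1(139,365),(-55,65,6))]
B=[('side',h2(430,220),(-55,-65,6)),('side',h2(172,308),(-55,65,6)),('side',h2(15,180),(55,65,6))]
for q in (A,B,A+B):
  p,r=fit(q,[.598,-.18,-.24],.130);print(p,np.round(r.ravel(),1))
E
```

```text
[ 0.5997 -0.1886 -0.2253] [-0.4  0.2  0.1  0.2  0.4 -0.6 -0.1  0.1]
[ 0.5951 -0.1935 -0.3173] [ 2.5 -0.3 -0.2  0.2 -1.  -0.1]
[ 0.5982 -0.189  -0.2505] [ 0.2  0.4 -0.1  0.2  1.2 -0.4 -0.3 -0.1  0.5 -1.1 -0.   0.9 -3.2  1.3]
```

It agrees within about 1 mm. I'll lower.

>>> arm_command:
  moves: [0.003,0,0,0,0,0,1,0.005,0,0,0,0,0,1,0.005,0,0,0,0,0,1,0.003,0,0,0,0,0,1,0.002,0,0,0,0,0,1,0,0,0,0,0,0,1]

```text
clock: 27.28
eef_pos: [0.5988, -0.188, 0.3142]
tool_rot: [0.085, 0.701, -0.085, 0.703]
ft_force: [-0.1, 0.0, -3.5]
grip_width: 0.0094
```

>>> arm_command:
  moves: [0.001,0,0,0,0,0,1,0.002,0,0,0,0,0,1,0.002,0,0,0,0,0,1,0.002,0,0,0,0,0,1,0,0,0,0,0,0,1]

```text
clock: 27.7
eef_pos: [0.5988, -0.188, 0.3065]
tool_rot: [0.085, 0.701, -0.085, 0.703]
ft_force: [-0.3, -0.4, -5.0]
grip_width: 0.0094
```

```bash
python3 - <<'E'
from h import *
st()
im=bot.camera('side'); s=im[:,:,::-1]
cv2.imwrite("pics/h3.png",cv2.resize(s[160:250,330:420],None,fx=6.6,fy=6.6,interpolation=2))
E
```

```text
27.7 [ 0.5988 -0.188   0.3065] xax [ 0.0018 -0.0006 -1.    ] psi -0.24200770482420325 F [-0.313  -0.3856 -4.9699] w 0.009386943928565561 q [-0.3043  0.5457  0.202   1.2252 -0.      1.5085]
```

View pics/h3.png

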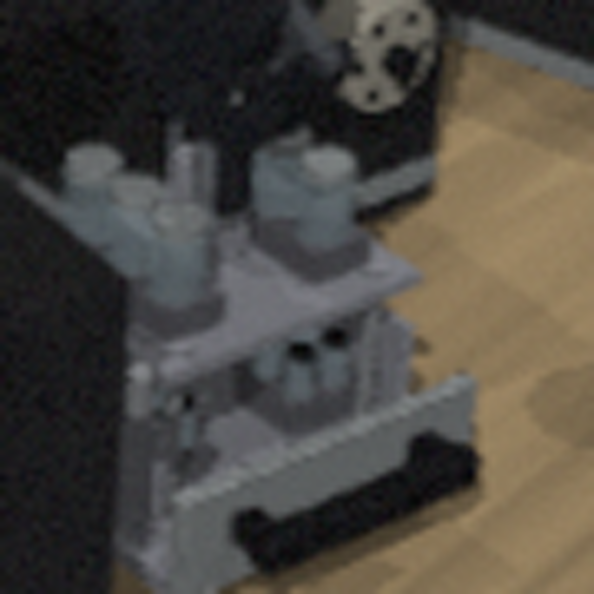

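The near right post's tip is entering the hole, which is at about (375,275). No side force. I'll go on down.

>>> arm_command:
  moves: [0.002,0,0,0,0,0,1,0.002,0,0,0,0.001,0,1,0.002,0,0,0,0,0,1,0.002,0,0,0,0,0,1,0.001,0,0,0,0,0,1,0,0,0,0,0,0,1]

```text
clock: 28.25
eef_pos: [0.5991, -0.1881, 0.2971]
tool_rot: [0.085, 0.701, -0.085, 0.703]
ft_force: [0.4, -1.1, -4.9]
grip_width: 0.009
```

>>> arm_command:
  moves: [0.001,0,0,0,0,0,1,0.002,0,0,0,0,0,1,0.002,0,0,0,0,0,1,0.001,0,0,0,0,0,1,0,0,0,0,0,0,1]

```text
clock: 28.67
eef_pos: [0.5991, -0.1881, 0.2905]
tool_rot: [0.085, 0.701, -0.085, 0.703]
ft_force: [-0.5, 0.7, -4.7]
grip_width: 0.0091
```

```bash
python3 - <<'E'
from h import *
st()
E
```

```text
28.6667 [ 0.5991 -0.1881  0.2905] xax [ 0.0018 -0.0006 -1.    ] psi -0.2419531052719056 F [-0.4684  0.663  -4.7263] w 0.009091163110530856 q [-0.3042  0.5573  0.1784  1.19   -0.0001  1.5085]
```

>>> arm_command:
  moves: [0.001,0,0,0,0,0,1,0.001,0,0,0,0.001,0,1,0.001,0,0,0,0,0,1,0,0,0,0,0,0,1]

```text
clock: 29.0
eef_pos: [0.5991, -0.1881, 0.2872]
tool_rot: [0.085, 0.702, -0.085, 0.702]
ft_force: [-0.4, 0.0, -4.1]
grip_width: 0.0091
```

>>> arm_command:
  moves: [0.001,0,0,0,0,0,1,0.001,0,0,0,0,0,1,0.001,0,0,0,0,0,1,0,0,0,0,0,0,1]

```text
clock: 29.33
eef_pos: [0.599, -0.1881, 0.2872]
tool_rot: [0.085, 0.701, -0.086, 0.703]
ft_force: [-0.3, 0.2, -3.3]
grip_width: 0.0089
```

```bash
python3 - <<'E'
from h import *
st()
im=bot.camera('side'); s=im[:,:,::-1]
cv2.imwrite("pics/h4.png",cv2.resize(s[160:250,330:420],None,fx=6.6,fy=6.6,interpolation=2))
E
```

```text
29.3333 [ 0.599  -0.1881  0.2872] xax [ 0.0034 -0.0011 -1.    ] psi -0.24198117287032805 F [-0.2726  0.18   -3.255 ] w 0.008930188875625111 q [-0.3043  0.5588  0.1719  1.1804  0.      1.5085]
```

View pics/h4.png

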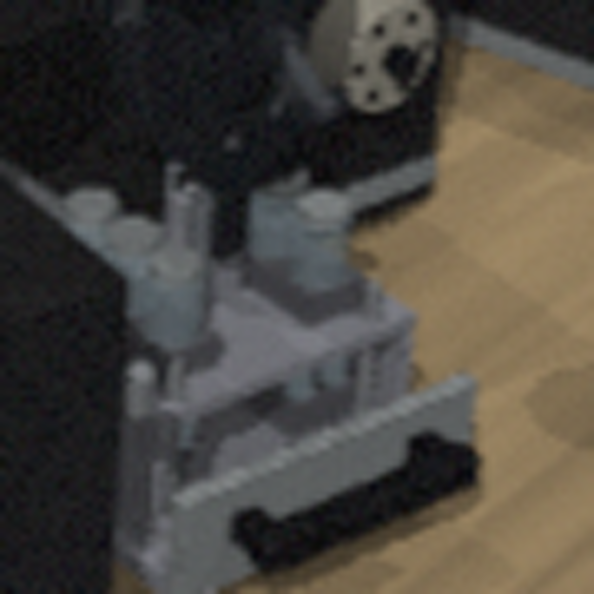

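The tool stopped at z = 0.2872, where 0.287 was expected, so the tray is seated on the end walls. The post tip stands through the hole at about (372,290). I'll let the weight down a little more and release.

>>> arm_command:
  moves: [0.001,0,0,0,0.002,0,1,0.001,0,0,0,0,0,1,0.001,0,0,0,0.001,0,1,0,0,0,0,0,0,0.2,0,0,0,0,0,0,0.2,0,0,0,0,0,0,0.2,0,0,0,0,0,0,0.2,0,0,0,0,0,0,0.2]

```text
clock: 30.05
eef_pos: [0.6009, -0.1887, 0.2871]
tool_rot: [0.085, 0.699, -0.086, 0.705]
ft_force: [-0.6, 0.6, -0.3]
grip_width: 0.0343
```

```bash
python3 - <<'E'
from h import *
st()
s=np.array([.5985,-.188]);d=np.array([np.cos(.2425),-np.sin(.2425)]); w=s-.155*d;print(w)
E
```

```text
30.05 [ 0.6009 -0.1887  0.2871] xax [ 0.0084 -0.003  -1.    ] psi -0.2419789161848269 F [-0.5612  0.5613 -0.2591] w 0.03434914107451093 q [-0.3042  0.5603  0.174   1.1756 -0.0004  1.5086]
[ 0.448  -0.1508]
```

Released. Next I'll go up and back, close the gripper, tilt it slightly so its body stays away from the header, and come down in front of the pull bar.

>>> arm_command:
  moves: [-0.004,0,-0.001,0,0,0,0.2,-0.008,0,0,0,0.002,0,0.2,-0.014,0,0,0,0.002,0,0.2,-0.016,0,0,0,0.002,0,0.2,-0.016,0,0,0,0.002,0,0.2,-0.014,0,-0.003,0,0,0,0.2,-0.012,0,-0.012,0,0,0,0.2,-0.004,0,-0.024,0,-0.02,0,1,0,0,-0.03,0,-0.02,0,1,0,0,-0.03,0,-0.02,0,1,0,0,-0.03,0,-0.02,0,1,0,0,-0.016,0,-0.02,0,1,0,0,-0.006,0,0,0,1,0,0,0,0,0,0,1]

```text
clock: 31.22
eef_pos: [0.4479, -0.1507, 0.3802]
tool_rot: [0.08, 0.661, -0.091, 0.741]
ft_force: [-0.3, 0.2, -0.2]
grip_width: -0.0001
```

```bash
python3 - <<'E'
from h import *
st()
for n in("side","top"):
    im=bot.camera(n); cv2.imwrite(f"pics/{n}6.png",im[:,:,::-1])
t=cv2.imread("pics/top6.png");s=cv2.imread("pics/side6.png")
cv2.imwrite("pics/i2.png",cv2.resize(s[130:260,320:450],None,fx=4.6,fy=4.6,interpolation=2))
s=np.array([.5985,-.188]);d=np.array([np.cos(.2425),-np.sin(.2425)])
tilt=.15
Rm=R.from_matrix(Rt(-.2425))*R.from_rotvec([0,-tilt,0]); ax=Rm.as_matrix()[:,0]; print(ax)
# fingertip at s-.150d, z .036
tip=np.r_[s-.150*d,.036]; tcp=tip-.173*ax; print('tcp',tcp)
p,M=plan(tcp+[0,0,.05],0,8,1,Rtgt=Rm)
plan(tcp,0,6,1,Rtgt=Rm,start=(p,M))
E
```

```text
31.2167 [ 0.4479 -0.1507  0.3802] xax [ 0.1094 -0.0289 -0.9936] psi -0.24151553600993078 F [-0.2573  0.2275 -0.2262] w -9.464116233044666e-05 q [-0.3268  0.1491 -0.1784  1.1302  0.0077  1.4861]
[ 0.1451 -0.0359 -0.9888]
tcp [ 0.4278 -0.1458  0.2071]
max mm/deg 19.300259065618782 0.34851662076640555
0.009,0,-0.003,0,-0.003,0,1,
0.018,0,-0.0055,0,-0.005,0,1,
0.0185,0,-0.0055,0,-0.005,0.001,1,
0.018,0,-0.006,0.001,-0.006,0,1,
0.018,0,-0.0055,0,-0.005,0,1,
0.018,0,-0.006,0,-0.005,0.001,1,
0.0125,0,-0.0045,0,-0.004,0,1,
0.007,0,-0.0025,0,-0.002,0,1
end [ 0.4276 -0.1459  0.2573]
max mm/deg 11.101801655587257 0.0
0.0055,0,-0.001,0,0,0,1,
0.0105,0,-0.0015,0,0,0,1,
0.011,0,-0.0015,0,0,0,1,
0.011,0,-0.0015,0,0,0,1,
0.0075,0,-0.001,0,0,0,1,
0.004,0,-0.001,0,0,0,1
end [ 0.4276 -0.1459  0.2072]
```

View pics/i2.png

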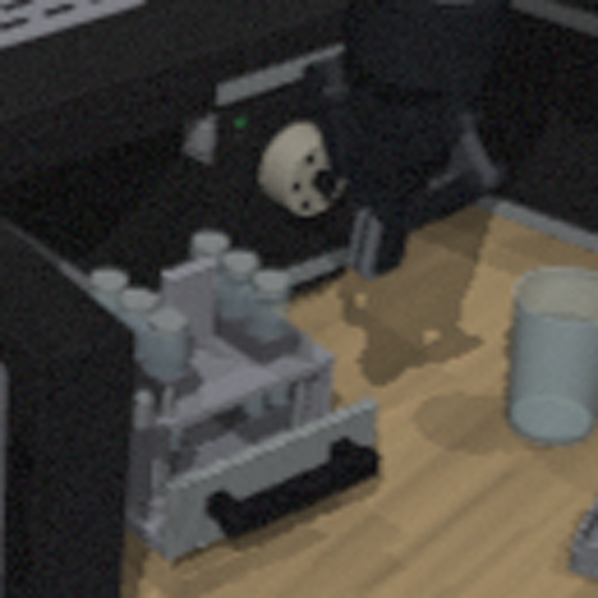

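View pics/top6.png

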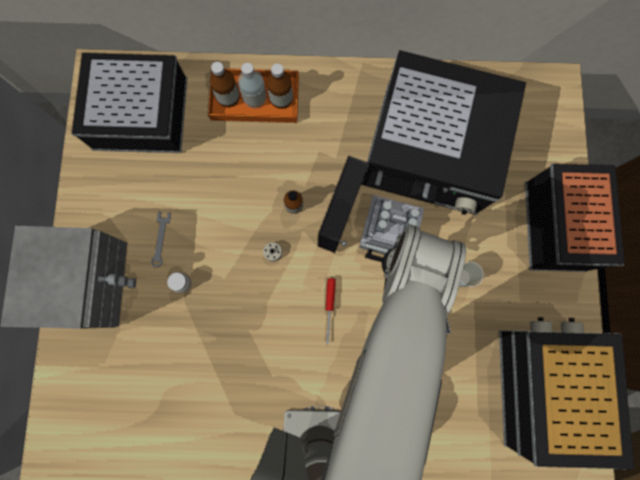

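Both trays are seated level in the crop, with the tall tray's plate at about (260,370). The gripper stands in front of the carriage. I'll go down.

>>> arm_command:
  moves: [0.007,0,-0.003,0,-0.003,0,1,0.016,0,-0.0055,0,-0.005,0,1,0.0185,0,-0.0055,0,-0.005,0.001,1,0.018,0,-0.006,0,-0.006,0,1,0.018,0,-0.0055,0,-0.005,0,1,0.018,0,-0.006,0,-0.005,0,1,0.016,0,-0.004,0,-0.004,0,1,0.015,0,-0.003,0,-0.002,0,1,0.012,0,-0.002,0,0,0,1,0.011,0,-0.0015,0,0,0,1,0.008,0,-0.001,0,0,0,1,0.004,0,0,0,0,0,1,0,0,0,0,0,0,1,0,0,0,0,0,0,1]

```text
clock: 32.48
eef_pos: [0.4444, -0.1504, 0.2001]
tool_rot: [0.077, 0.646, -0.091, 0.754]
ft_force: [0.5, -0.2, 0.5]
grip_width: -0.0002
```

```bash
python3 - <<'E'
from h import *
st()
o=bot.get_obs();ax=R.from_quat(o['tool_rot']).as_matrix()[:,0];tip=o['eef_pos']+.173*ax
s=np.array([.5985,-.188]);d=np.array([np.cos(.2425),-np.sin(.2425)]);n=np.array([-d[1],d[0]])
print('tip',tip,'along',(tip[:2]-s)@d,'lat',(tip[:2]-s)@n)
im=bot.camera('side')[:,:,::-1]
cv2.imwrite("pics/i3.png",cv2.resize(im[130:260,320:450],None,fx=4.6,fy=4.6,interpolation=2))
E
```

```text
32.4833 [ 0.4444 -0.1504  0.2001] xax [ 0.1477 -0.0369 -0.9883] psi -0.23906866983401304 F [ 0.5343 -0.2064  0.4708] w -0.0002236515955989246 q [-0.3299  0.3284 -0.4843  0.6058  0.0129  1.481 ]
tip [ 0.47   -0.1568  0.0292] along -0.13226519698148062 lat -0.000572957707566163
```

View pics/i3.png

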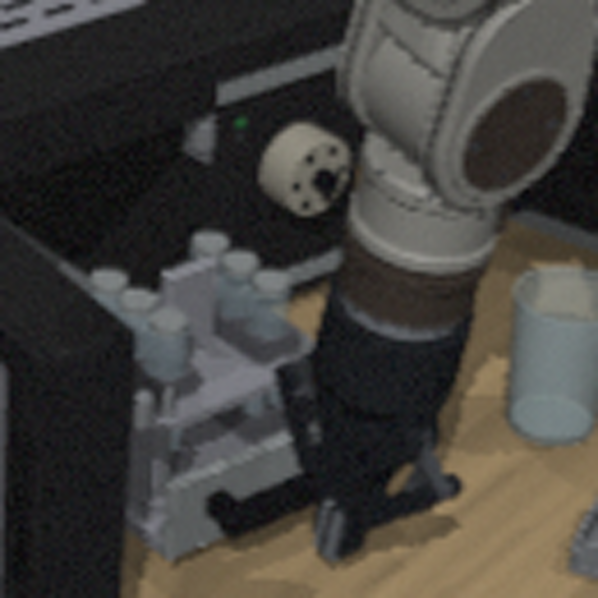

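The closed fingertips are in front of the bar, at about (330,540), 7 mm off it and on the middle line. I'll push steadily.

>>> arm_command:
  moves: [-0.001,0,0.003,0,0,0,1,-0.001,0,0.004,0,0,0,1,0,0,0.005,0,0,0,1,0.001,0,0.006,0,0,0,1,0.001,0,0.007,0,0,0,1,0.001,0,0.008,0,0,0,1,0.001,0,0.008,0,0,0,1,0.001,0,0.008,0,0,0,1]

```text
clock: 33.2
eef_pos: [0.4931, -0.1624, 0.2061]
tool_rot: [0.078, 0.649, -0.091, 0.752]
ft_force: [-2.8, 0.7, -0.9]
grip_width: 0.0002
```

```bash
cat >> h.py <<'E'
def tipst():
    st();o=bot.get_obs();ax=R.from_quat(o['tool_rot']).as_matrix()[:,0];tip=o['eef_pos']+.173*ax
    s=np.array([.5985,-.188]);d=np.array([np.cos(.2425),-np.sin(.2425)]);n=np.array([-d[1],d[0]])
    print('tip',tip,'along',(tip[:2]-s)@d,'lat',(tip[:2]-s)@n,'Fd',o['ft_force'][:2]@d)
E
python3 -c "
from h import *
tipst()"
```

```text
33.2 [ 0.4931 -0.1624  0.2061] xax [ 0.142  -0.0362 -0.9892] psi -0.2396792509224515 F [-2.801   0.6608 -0.8502] w 0.0001553251282895633 q [-0.3207  0.4007 -0.3455  0.6779  0.0105  1.4906]
tip [ 0.5176 -0.1686  0.035 ] along -0.0831604626459418 lat -0.0005957441922664496 Fd -2.8776747605292274
```

The carriage is sliding with 2.9 N. I'll keep going.

>>> arm_command:
  moves: [0.001,0,0.008,0,0,0,1,0.001,0,0.008,0,0,0,1,0.001,0,0.008,0,0,0,1,0.001,0,0.008,0,0,0,1,0.001,0,0.008,0,0,0,1,0.001,0,0.008,0,0,0,1,0.001,0,0.008,0,0,0,1,0.001,0,0.008,0,0,0,1,0.001,0,0.008,0,0,0,1,0.001,0,0.008,0,0,0,1,0.001,0,0.007,0,0,0,1,0.001,0,0.006,0,0,0,1,0.001,0,0.004,0,0,0,1]

```text
clock: 34.28
eef_pos: [0.6006, -0.1888, 0.206]
tool_rot: [0.078, 0.649, -0.091, 0.752]
ft_force: [-3.2, 1.1, 2.3]
grip_width: -0.0
```

```bash
python3 -c "
from h import *
tipst()"
```

```text
34.2833 [ 0.6006 -0.1888  0.206 ] xax [ 0.142  -0.0366 -0.9892] psi -0.23985256683327671 F [-3.1554  1.0517  2.3188] w -2.1830271281151283e-05 q [-0.3062  0.5806 -0.0309  0.8123  0.0079  1.5051]
tip [ 0.6252 -0.1952  0.0349] along 0.027602073557648796 lat -0.0005547915924473285 Fd -3.315638147131676
```

About 38 mm remain. I'll push more slowly.

>>> arm_command:
  moves: [0.0005,0,0.005,0,0,0,1,0.0005,0,0.005,0,0,0,1,0.0005,0,0.005,0,0,0,1,0.0005,0,0.004,0,0,0,1,0.0005,0,0.003,0,0,0,1,0.0005,0,0.003,0,0,0,1]

```text
clock: 34.78
eef_pos: [0.6228, -0.1943, 0.2062]
tool_rot: [0.078, 0.654, -0.091, 0.747]
ft_force: [-14.1, 3.9, 12.2]
grip_width: 0.0002
```

```bash
python3 -c "
from h import *
tipst()
im=bot.camera('top')[:,:,::-1]
cv2.imwrite('pics/j1.png',cv2.resize(im[140:280,330:470],None,fx=4,fy=4,interpolation=2))
im=bot.camera('side')[:,:,::-1]
cv2.imwrite('pics/j2.png',cv2.resize(im[100:260,280:440],None,fx=3.7,fy=3.7,interpolation=2))
"
```

```text
34.7833 [ 0.6228 -0.1943  0.2062] xax [ 0.1271 -0.0331 -0.9913] psi -0.24039538125860557 F [-14.1459   3.8539  12.1513] w 0.00015290740814840226 q [-0.3037  0.625   0.0531  0.8674  0.0065  1.508 ]
tip [ 0.6448 -0.2001  0.0347] along 0.04788079408205166 lat -0.0005783768942338194 Fd -14.657447665946579
```

View pics/j2.png

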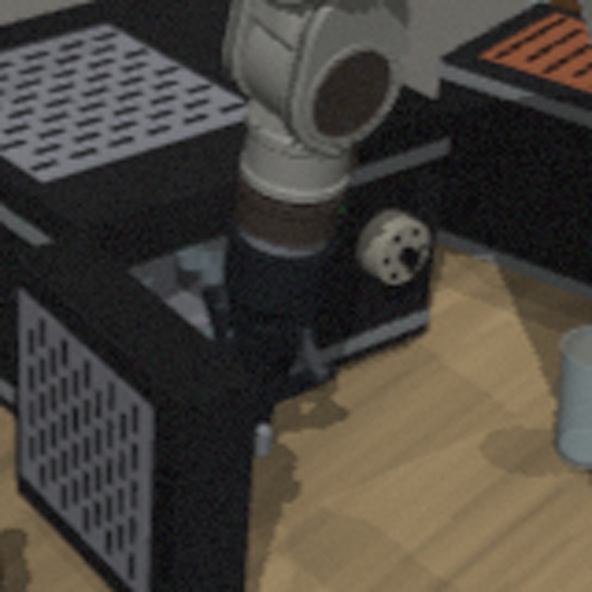

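The force rose to 14.6 N about 15 mm earlier than I computed. I'll see whether this is the stop.

View pics/j1.png

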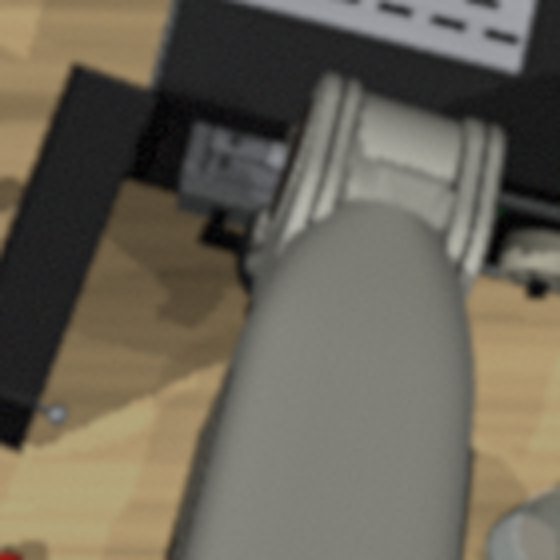

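```bash
python3 - <<'E'
from h import *
j=lambda u,v:cr(u,v,330,140,4)
s=np.array([.5985,-.188]);d=np.array([np.cos(.2425),-np.sin(.2425)]);n=np.array([-d[1],d[0]])
for nm,c,z in(('bar home pred',.08,.058),('bar now pred',.0625,.058),('home',.08,.042)):
  q=proj('top',np.r_[s+c*d+.055*n,z])[0];print(nm,((q-[330,140]+.5)*4-.5))
for u,v,z in((203,240,.042),(205,232,.058),(203,240,.058)):
  w=ray('top',j(u,v),z);print((w[:2]-s)@d,(w[:2]-s)@n)
# initial bar in c9/top0
c6=lambda u,v:cr(u,v,355,190,7.5)
for u,v in((78,512),(360,585)):
  w=ray('top',c6(u,v),.042);print('init',(w[:2]-s)@d,(w[:2]-s)@n)
t=cv2.imread('pics/j1.png');cv2.imwrite('pics/j3.png',cv2.convertScaleAbs(cv2.resize(t[90:290,130:330],None,fx=3,fy=3,interpolation=2),alpha=2.5))
E
```

```text
bar home pred [205.1521 210.6028]
bar now pred [199.1099 233.9805]
home [201.9195 216.8114]
0.06377644049726237 0.050181403012778764
0.06498185670094765 0.05138169291557369
0.059021596587082434 0.05133914573086391
init -0.10833653911670574 0.05123519817059744
init -0.10697528610204422 -0.05514367342445259
```

View pics/j3.png

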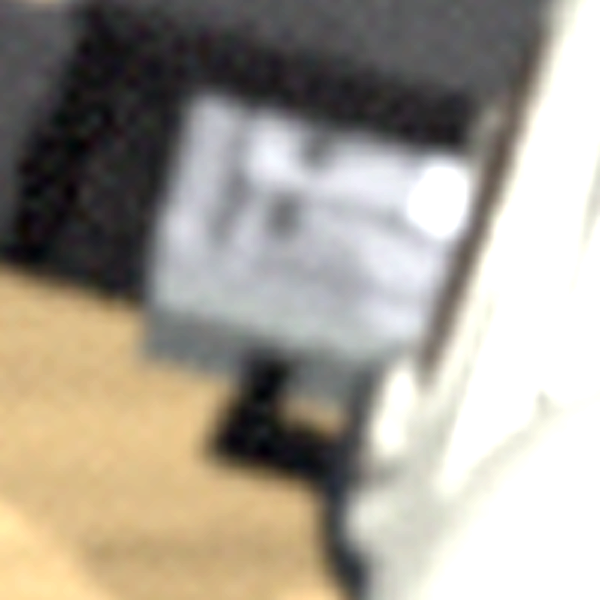

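The sampler's front edge is about 0.098 m along the push line, so the carriage was drawn out only about 0.17 m. The bar is now at about 0.063 m, which matches home. I'll check with a slightly firmer push.

>>> arm_command:
  moves: [-0.001,0,0.004,0,0,0,1,-0.001,0,0.004,0,0,0,1,-0.001,0,0.004,0,0,0,1]

```text
clock: 35.13
eef_pos: [0.6266, -0.1952, 0.2071]
tool_rot: [0.08, 0.664, -0.09, 0.738]
ft_force: [-10.5, 3.3, 3.5]
grip_width: -0.0002
```

```bash
python3 -c "
from h import *
tipst()"
```

```text
35.1333 [ 0.6266 -0.1952  0.2071] xax [ 0.1033 -0.0269 -0.9943] psi -0.24114631461916164 F [-10.5301   3.2833   3.5353] w -0.0001692666985072092 q [-0.3031  0.6399  0.0859  0.9101  0.0052  1.5092]
tip [ 0.6445 -0.1999  0.0351] along 0.04746781256726052 lat -0.0004983738421904905 Fd -11.010470727548093
```

The tip did not move while the tool pressed with 11–15 N, so the carriage is on its firm stop. I'll back off, rise and look.

>>> arm_command:
  moves: [0,0,-0.006,0,0,0,1,-0.002,0,-0.012,0,0.01,0,1,-0.002,0,-0.016,0,0.015,0,1,-0.006,0,-0.018,0,0.02,0,1,-0.012,0,-0.018,0,0.015,0,1,-0.02,0,-0.015,0,0.01,0,1,-0.026,0,-0.008,0,0.01,0,1,-0.028,0,0,0,0,0,1,-0.028,0,0,0,0,0,1,-0.028,0,0,0,0,0,1,-0.024,0,0,0,0,0,1,-0.016,0,0,0,0,0,1,-0.008,0,0,0,0,0,1]

```text
clock: 36.22
eef_pos: [0.5302, -0.1704, 0.4136]
tool_rot: [0.082, 0.68, -0.086, 0.723]
ft_force: [0.2, -0.6, 0.0]
grip_width: -0.0001
```

```bash
python3 - <<'E'
from h import *
st()
im=bot.camera('side')[:,:,::-1]
cv2.imwrite('pics/k2.png',cv2.resize(im[100:260,280:440],None,fx=3.7,fy=3.7,interpolation=2))
im=bot.camera('top')[:,:,::-1]
cv2.imwrite('pics/k1.png',cv2.resize(im[140:280,300:440],None,fx=4.2,fy=4.2,interpolation=2))
plan([.55,.06,.43],-.35,11,1)
E
```

```text
36.2167 [ 0.5302 -0.1704  0.4136] xax [ 0.0591 -0.0133 -0.9982] psi -0.2390721370111044 F [ 0.1654 -0.5732  0.0193] w -6.820638435280084e-05 q [-0.3123  0.3232  0.139   1.3262  0.0055  1.4977]
max mm/deg 24.5 0.7959784077173617
-0.001,0.012,-0.002,0.006,0.003,0,1,
-0.002,0.0235,-0.0035,0.011,0.006,-0.001,1,
-0.002,0.024,-0.004,0.012,0.007,0,1,
-0.002,0.0235,-0.0045,0.011,0.006,-0.001,1,
-0.002,0.024,-0.0045,0.012,0.006,0,1,
-0.002,0.0235,-0.0045,0.012,0.006,0,1,
-0.0015,0.0235,-0.0055,0.011,0.007,-0.001,1,
-0.002,0.0235,-0.0055,0.012,0.006,0,1,
-0.002,0.0235,-0.0055,0.011,0.006,-0.001,1,
-0.001,0.016,-0.004,0.008,0.005,0,1,
-0.001,0.0095,-0.0025,0.005,0.002,0,1
end [0.5502 0.06   0.43  ]
```

View pics/k1.png

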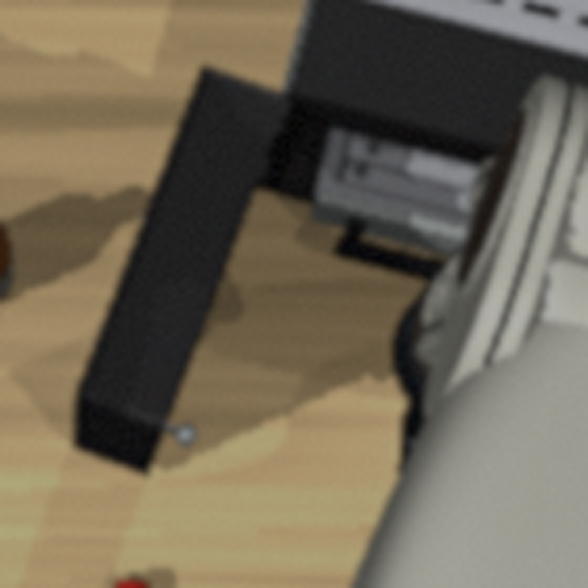

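View pics/k2.png

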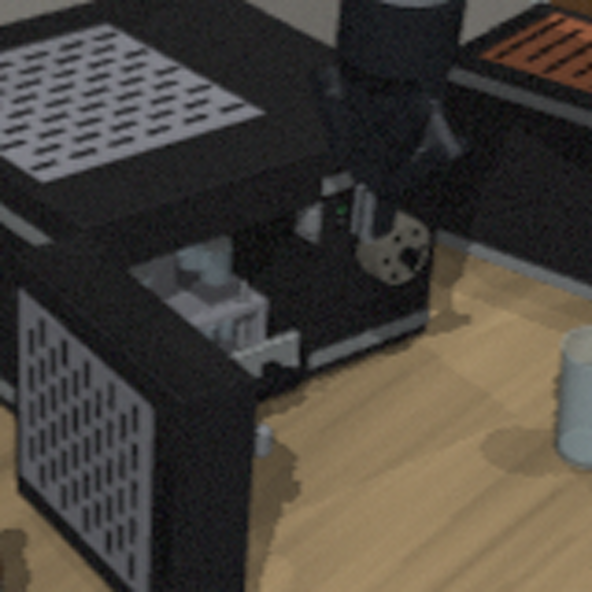

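The carriage is home with both trays on it: the bar is at (390,250) in the top crop, and nothing moved when the tool backed off. The door's free end is at (120,430). I'll cross over the door at height to its outer side.

>>> arm_command:
  moves: [-0.003,0.008,-0.001,0.006,0.004,0,1,-0.004,0.02,-0.003,0.012,0.008,0,1,-0.003,0.026,-0.004,0.012,0.008,0,1,-0.002,0.026,-0.0045,0.011,0.007,0,1,-0.002,0.026,-0.0045,0.012,0.006,0,1,-0.002,0.026,-0.0045,0.012,0.006,0,1,-0.002,0.026,-0.0055,0.011,0.006,0,1,-0.002,0.026,-0.0055,0.012,0.005,0,1,-0.002,0.026,-0.0055,0.011,0.004,0,1,-0.001,0.02,-0.004,0.008,0.002,0,1,0,0.012,-0.0025,0.005,0,0,1,0,0.005,0,0,0,0,1,0,0,0,0,0,0,1]

```text
clock: 37.4
eef_pos: [0.5598, 0.0959, 0.4133]
tool_rot: [0.127, 0.707, -0.127, 0.684]
ft_force: [0.0, -0.5, -0.2]
grip_width: -0.0
```

```bash
cat >> h.py <<'E'
H=np.array([.724,-.101])
def doorpose(th,gap,along=.17,ztip=.168):
    phi=1.328-th; y=np.array([np.cos(phi),np.sin(phi)]); x=np.array([np.sin(phi),-np.cos(phi)])
    p=H-along*y-(.055+.011+gap)*x
    return np.r_[p,ztip+.173],phi
E
python3 - <<'E'
from h import *
st()
p,phi=doorpose(1.68,.02);print(p,phi)
plan(p,phi,10,1)
E
```

```text
37.4 [0.5598 0.0959 0.4133] xax [-0.0319  0.0061 -0.9995] psi -0.3610120295558877 F [ 0.0339 -0.4848 -0.1818] w -2.6719814221934975e-05 q [0.1671 0.3888 0.234  1.4464 0.0113 2.0986]
[0.5941 0.0383 0.341 ] -0.35199999999999987
max mm/deg 11.811011811017716 0.24308540536241863
0.004,-0.0025,0.003,-0.001,-0.002,0,1,
0.0085,-0.0045,0.0065,-0.001,-0.004,0.001,1,
0.008,-0.005,0.0065,-0.001,-0.003,0.001,1,
0.0085,-0.005,0.006,-0.001,-0.004,0,1,
0.008,-0.0045,0.0065,-0.001,-0.004,0.001,1,
0.0085,-0.005,0.006,-0.001,-0.003,0,1,
0.0085,-0.005,0.006,-0.001,-0.004,0.001,1,
0.0085,-0.005,0.0065,-0.001,-0.004,0.001,1,
0.0055,-0.0035,0.004,-0.001,-0.003,0,1,
0.0035,-0.0015,0.0025,0,-0.001,0,1
end [0.5942 0.0386 0.341 ]
```

>>> arm_command:
  moves: [0.004,-0.001,0.003,-0.001,-0.003,0,1,0.008,-0.003,0.0065,-0.001,-0.005,0.001,1,0.0085,-0.004,0.0065,-0.001,-0.005,0.001,1,0.0085,-0.005,0.006,-0.001,-0.004,0,1,0.0085,-0.0045,0.0065,-0.001,-0.004,0.001,1,0.0085,-0.005,0.006,-0.001,-0.003,0,1,0.0085,-0.005,0.006,-0.001,-0.003,0,1,0.0075,-0.005,0.005,-0.001,-0.002,0,1,0.004,-0.003,0.002,-0.001,-0.001,0,1,0,0,0,0,0,0,1,0,0,0,0,0,0,1]

```text
clock: 38.32
eef_pos: [0.5929, 0.0339, 0.3344]
tool_rot: [0.124, 0.698, -0.129, 0.693]
ft_force: [-1.2, -0.3, 0.5]
grip_width: 0.0002
```

```bash
python3 - <<'E'
from h import *
st()
p,phi=doorpose(1.68,.02);print(p,phi)
im=bot.camera('side')[:,:,::-1]
cv2.imwrite('pics/l2.png',cv2.resize(im[120:300,240:420],None,fx=3.3,fy=3.3,interpolation=2))
im=bot.camera('top')[:,:,::-1]
cv2.imwrite('pics/l1.png',cv2.resize(im[140:280,280:420],None,fx=4.2,fy=4.2,interpolation=2))
E
```

```text
38.3167 [0.5929 0.0339 0.3344] xax [-0.0082 -0.005  -1.    ] psi -0.3604045318972523 F [-1.2473 -0.3404  0.5443] w 0.00024383775706131251 q [ 0.0581  0.4663  0.1465  1.2594 -0.0045  1.9893]
[0.5941 0.0383 0.341 ] -0.35199999999999987
```

View pics/l1.png

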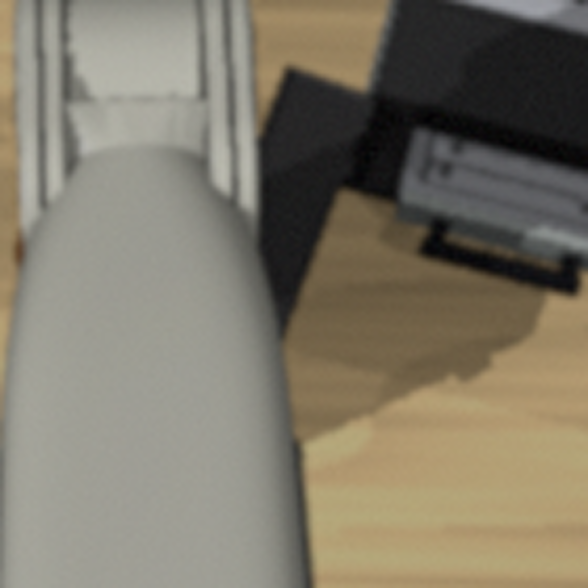

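View pics/l2.png

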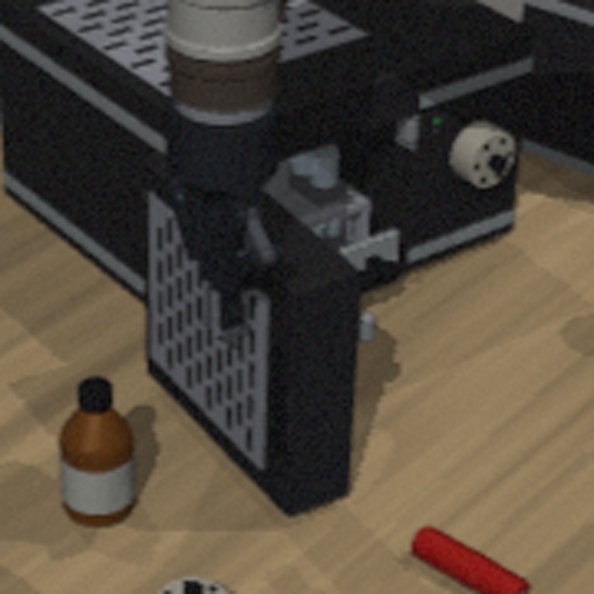

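The closed fingers stand beside the door's outer face, at about (230,300) in the side crop, well above the bottle. I'll start the closing sweep about the hinge.

>>> arm_command:
  moves: [-0.003,-0.004,0,0,0,0,1,-0.003,-0.007,0,0,0,0,1,-0.001,-0.008,-0.001,-0.02,0,0,1,0,-0.008,-0.003,-0.04,0,0,1,0,-0.01,-0.004,-0.06,0,0,1,0,-0.012,-0.0045,-0.07,0,0,1,0,-0.012,-0.0045,-0.07,0,0,1,0,-0.012,-0.0045,-0.07,0,0,1]

```text
clock: 39.08
eef_pos: [0.5534, -0.0302, 0.3493]
tool_rot: [0.001, 0.706, -0.002, 0.709]
ft_force: [-0.4, 0.3, -0.3]
grip_width: -0.0001
```

```bash
cat >> h.py <<'E'
def dstat():
    st();o=bot.get_obs();p=o['eef_pos'];m=R.from_quat(o['tool_rot']).as_matrix();psi=np.arctan2(m[1,2],m[0,2])
    tip=(p+.165*m[:,0])[:2]
    # door angle implied if contact: solve (tip-H).x_door = -(.066)
    v=tip-H; f=lambda th:(v@np.array([np.sin(1.328-th),-np.cos(1.328-th)]))+.066
    ths=np.linspace(-.2,2,2201);vals=np.array([f(t) for t in ths]);i=[k for k in range(2200) if vals[k]*vals[k+1]<=0]
    for k in i:
        y=np.array([np.cos(1.328-ths[k]),np.sin(1.328-ths[k])]);print('th',ths[k],'radial',-v@y,'psi->th',1.328-psi, 'tipz',p[2]-.173)
E
python3 -c "
from h import *
dstat()"
```

```text
39.0833 [ 0.5534 -0.0302  0.3493] xax [ 0.004  -0.0018 -1.    ] psi -0.005177101712905893 F [-0.3814  0.2611 -0.2806] w -0.00013336167896102943 q [-0.0541  0.3741  0.0447  1.2372 -0.0015  1.5218]
th 1.354 radial 0.17175054754197858 psi->th 1.333177101712906 tipz 0.17630566443086176
```

>>> arm_command:
  moves: [0.001,-0.012,-0.0045,-0.07,0,0,1,0.001,-0.012,-0.0045,-0.07,0,0,1,0.001,-0.012,-0.0045,-0.07,0,0,1,0.001,-0.012,-0.0045,-0.07,0,0,1,0,-0.012,-0.0045,-0.07,0,0,1,0,-0.01,-0.004,-0.06,0,0,1]

```text
clock: 39.58
eef_pos: [0.5363, -0.1057, 0.3516]
tool_rot: [-0.152, 0.687, 0.15, 0.695]
ft_force: [0.6, 0.8, -0.1]
grip_width: 0.0002
```

```bash
python3 -c "
from h import *
dstat()
im=bot.camera('side')[:,:,::-1]
cv2.imwrite('pics/m2.png',cv2.resize(im[120:300,280:460],None,fx=3.3,fy=3.3,interpolation=2))
"
```

```text
39.5833 [ 0.5363 -0.1057  0.3516] xax [ 0.0122  0.0001 -0.9999] psi 0.4309044191070511 F [ 0.5928  0.7586 -0.1416] w 0.000198783131059509 q [-0.1952  0.3546  0.0221  1.2264  0.0025  0.9447]
th 0.9390000000000001 radial 0.1735986236914983 psi->th 0.897095580892949 tipz 0.17862012155075058
```

View pics/m2.png

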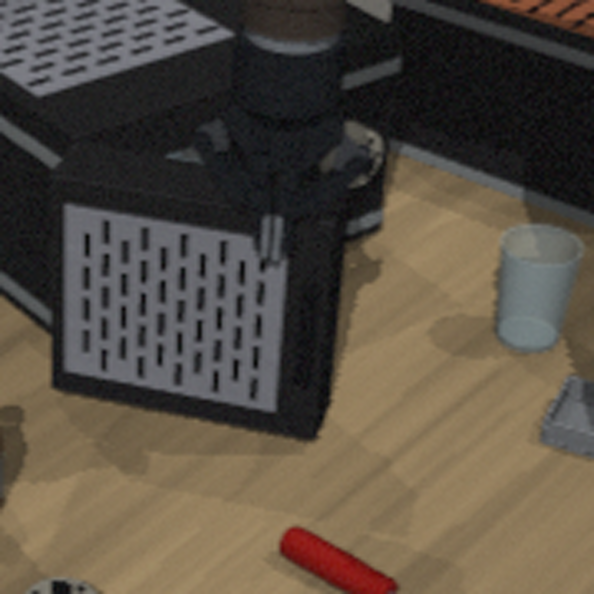

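The door is following the fingers, which are at about (270,240). I'll carry on and slow down near the end.

>>> arm_command:
  moves: [0.003,-0.011,-0.0045,-0.06,0,0,1,0.003,-0.011,-0.0045,-0.06,0,0,1,0.002,-0.011,-0.0045,-0.06,0,0,1,0.002,-0.011,-0.0045,-0.06,0,0,1,0.001,-0.01,-0.004,-0.055,0,0,1,0.001,-0.009,-0.0035,-0.05,0,0,1,0,-0.007,-0.003,-0.04,0,0,1]

```text
clock: 40.22
eef_pos: [0.5513, -0.1811, 0.3466]
tool_rot: [-0.287, 0.641, 0.281, 0.654]
ft_force: [-0.5, 0.5, -0.5]
grip_width: 0.0001
```

```bash
python3 -c "
from h import *
dstat()
"
```

```text
40.2167 [ 0.5513 -0.1811  0.3466] xax [ 0.0207  0.0001 -0.9998] psi 0.8279910359882231 F [-0.5193  0.4769 -0.4981] w 0.00011134079215390877 q [-0.3189  0.4196  0.1058  1.2374  0.0066  0.4241]
th 0.5249999999999999 radial 0.17518846808951213 psi->th 0.500008964011777 tipz 0.1735518471307605
```

>>> arm_command:
  moves: [0,-0.008,-0.003,-0.045,0,0,1,0,-0.008,-0.003,-0.045,0,0,1,0,-0.008,-0.003,-0.045,0,0,1,0,-0.008,-0.003,-0.045,0,0,1,0,-0.006,-0.0025,-0.035,0,0,1,0,-0.005,-0.002,-0.03,0,0,1,0,-0.003,-0.001,-0.02,0,0,1]

```text
clock: 40.8
eef_pos: [0.5779, -0.2225, 0.3514]
tool_rot: [-0.373, 0.596, 0.365, 0.61]
ft_force: [-0.2, -0.2, -0.3]
grip_width: -0.0002
```

```bash
python3 -c "
from h import *
dstat()
"
```

```text
40.8 [ 0.5779 -0.2225  0.3514] xax [ 0.0227  0.0003 -0.9997] psi 1.0991365377049982 F [-0.1776 -0.1798 -0.2554] w -0.00018187257936499722 q [-0.3694  0.494   0.2359  1.2916  0.0085  0.1025]
th 0.261 radial 0.1751058489438231 psi->th 0.22886346229500187 tipz 0.1784101156271511
```

>>> arm_command:
  moves: [0.002,-0.004,-0.0015,-0.022,0,0,1,0.002,-0.005,-0.0015,-0.022,0,0,1,0.001,-0.005,-0.0015,-0.022,0,0,1,0,-0.004,-0.0015,-0.02,0,0,1,0,-0.003,-0.001,-0.015,0,0,1]

```text
clock: 41.22
eef_pos: [0.5945, -0.2371, 0.3494]
tool_rot: [-0.405, 0.576, 0.396, 0.59]
ft_force: [-0.3, 0.5, -1.0]
grip_width: 0.0004
```

```bash
python3 -c "
from h import *
dstat()
im=bot.camera('side')[:,:,::-1]
cv2.imwrite('pics/n2.png',cv2.resize(im[100:260,280:440],None,fx=3.7,fy=3.7,interpolation=2))
"
```

```text
41.2167 [ 0.5945 -0.2371  0.3494] xax [ 0.0241 -0.0005 -0.9997] psi 1.2043460653616958 F [-0.3125  0.4705 -1.0359] w 0.0003950170784864398 q [-0.3813  0.5372  0.3013  1.3124  0.0086 -0.0146]
th 0.137 radial 0.1730205971582782 psi->th 0.12365393463830432 tipz 0.1764090774389936
```

View pics/n2.png

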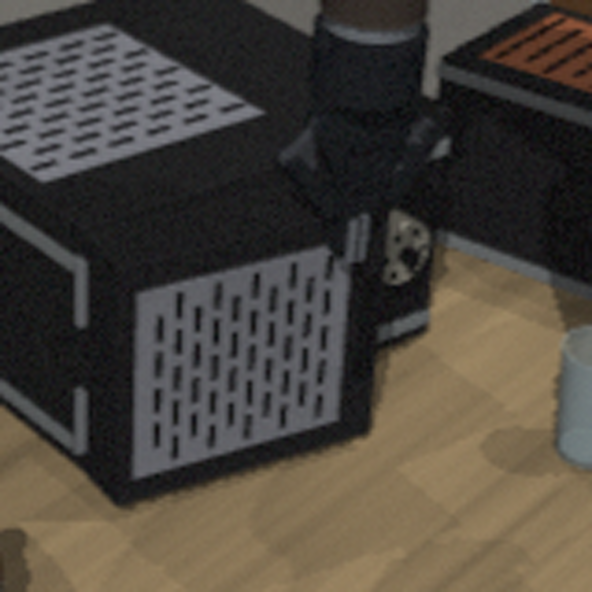

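The door is nearly shut, with the fingers near its free edge at about (355,240). Now I'll ease it into the catch.

>>> arm_command:
  moves: [0,-0.0025,-0.001,-0.014,0,0,1,0,-0.003,-0.001,-0.014,0,0,1,0,-0.003,-0.001,-0.014,0,0,1,0,-0.003,-0.001,-0.014,0,0,1]

```text
clock: 41.6
eef_pos: [0.6047, -0.2451, 0.3498]
tool_rot: [-0.423, 0.564, 0.413, 0.577]
ft_force: [-4.9, 3.0, 0.8]
grip_width: -0.0002
```

```bash
python3 -c "
from h import *
dstat()
"
```

```text
41.6 [ 0.6047 -0.2451  0.3498] xax [ 0.0236 -0.0002 -0.9997] psi 1.2653591751869975 F [-4.8572  3.0114  0.8471] w -0.00016167616319950017 q [-0.3869  0.5635  0.3464  1.3317  0.0087 -0.0813]
th 0.066 radial 0.17244000506577375 psi->th 0.0626408248130026 tipz 0.1768083514436563
```

The catch is resisting at about 0.066 rad, as described. I'll keep easing.

>>> arm_command:
  moves: [0,-0.003,-0.001,-0.01,0,0,1,0,-0.003,-0.001,-0.01,0,0,1,0,-0.003,-0.001,-0.01,0,0,1]

```text
clock: 41.85
eef_pos: [0.6093, -0.2487, 0.35]
tool_rot: [-0.428, 0.558, 0.428, 0.568]
ft_force: [-6.2, 2.8, 3.4]
grip_width: -0.0002
```

```bash
python3 -c "
from h import *
dstat()
"
```

```text
41.85 [ 0.6093 -0.2487  0.35  ] xax [ 0.011   0.0077 -0.9999] psi 1.2997576040643126 F [-6.212   2.7957  3.3832] w -0.00016940012703871112 q [-0.3897  0.5828  0.3796  1.3604  0.0113 -0.1186]
th 0.04799999999999999 radial 0.17263585763063558 psi->th 0.028242395935687448 tipz 0.17695711800925706
```

>>> arm_command:
  moves: [0,-0.0035,-0.001,-0.005,0,-0.003,1,0,-0.0035,-0.001,-0.005,0,-0.003,1,0,-0.003,-0.001,-0.005,0,-0.003,1]

```text
clock: 42.1
eef_pos: [0.6169, -0.2537, 0.3501]
tool_rot: [-0.433, 0.554, 0.432, 0.565]
ft_force: [-12.8, 5.9, 7.0]
grip_width: -0.0003
```

```bash
python3 -c "
from h import *
dstat()
"
```

```text
42.1 [ 0.6169 -0.2537  0.3501] xax [ 0.0136  0.0083 -0.9999] psi 1.3176624653691755 F [-12.8447   5.8822   6.9802] w -0.0003407513628225904 q [-0.3927  0.6012  0.4115  1.3717  0.0128 -0.1394]
th -0.0040000000000000036 radial 0.17186320852064388 psi->th 0.01033753463082454 tipz 0.1770720172162546
```

>>> arm_command:
  moves: [0,-0.003,0,0,0,-0.003,1,0,-0.003,0,0,0,-0.003,1]

```text
clock: 42.27
eef_pos: [0.6185, -0.2542, 0.3502]
tool_rot: [-0.431, 0.555, 0.435, 0.563]
ft_force: [-12.1, 3.1, 7.1]
grip_width: -0.0002
```

```bash
python3 -c "
from h import *
dstat()
"
```

```text
42.2667 [ 0.6185 -0.2542  0.3502] xax [ 0.0041  0.0116 -0.9999] psi 1.3182473925478422 F [-12.0648   3.1486   7.0801] w -0.0002029297387364733 q [-0.3924  0.6098  0.4268  1.3884  0.0123 -0.1398]
th -0.0040000000000000036 radial 0.17179281809841868 psi->th 0.009752607452157891 tipz 0.17721306293586958
```

The door no longer moves, so it is on its stop. I'll back off gently, then rise and look.

>>> arm_command:
  moves: [0,0.003,0,0,0,0,1,0,0.006,0,0,0,0,1,0,0.012,0,0,0,0,1,0,0.02,0,0,0,0,1,0,0.024,0,0,0,0,1,-0.006,0.024,0,0,0,0,1,-0.014,0.02,0,0,0,0,1,-0.02,0.012,0,0,0,0,1,-0.02,0.006,0,0,0,0,1,-0.01,0,0,0,0,0,1,0,0,0,0,0,0,1]

```text
clock: 43.18
eef_pos: [0.4909, -0.2228, 0.4202]
tool_rot: [-0.436, 0.552, 0.432, 0.565]
ft_force: [0.4, 0.3, 0.3]
grip_width: -0.0
```

```bash
python3 -c "
from h import *
st()
im=bot.camera('side')[:,:,::-1]
cv2.imwrite('pics/p2.png',im)
im=bot.camera('top')[:,:,::-1]
cv2.imwrite('pics/p1.png',cv2.resize(im[140:300,290:470],None,fx=4,fy=3.7,interpolation=2))
cv2.imwrite('pics/p1f.png',im)
"
```

```text
43.1833 [ 0.4909 -0.2228  0.4202] xax [ 0.0174  0.0074 -0.9998] psi 1.3218524887466188 F [0.4435 0.3321 0.2876] w -3.4857638648219095e-05 q [-0.4294  0.3073  0.135   1.3857  0.014  -0.1803]
```

View pics/p2.png

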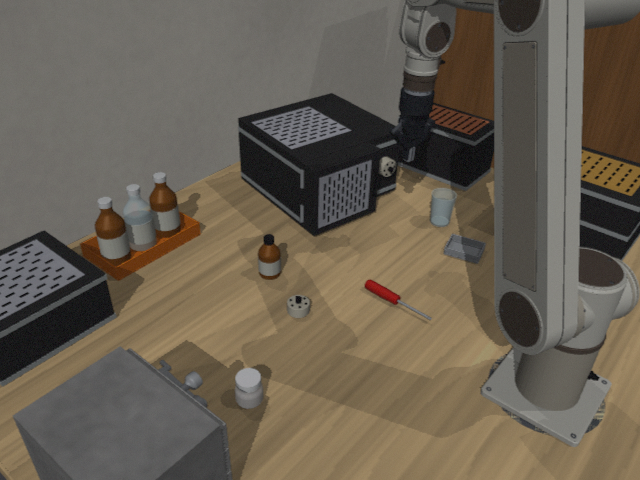

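View pics/p1f.png

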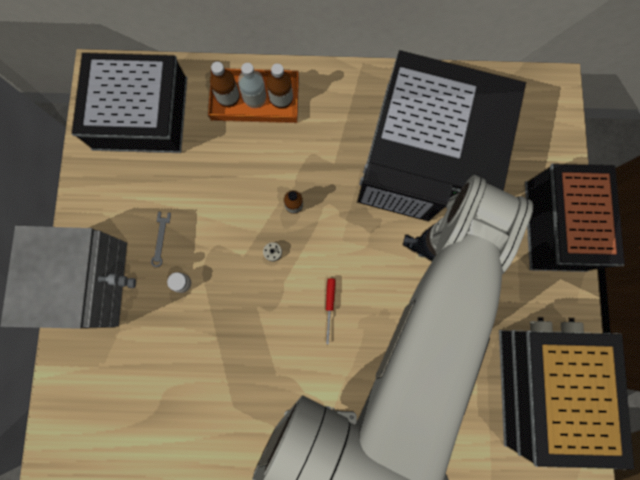

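The door looks flush with the sampler, and the bystanders are where they were. I'll check the door's angle in an enlarged crop.

```bash
python3 - <<'E'
from h import *
im=cv2.imread('pics/p1f.png')
cv2.imwrite('pics/q1.png',cv2.convertScaleAbs(cv2.resize(im[130:230,345:455],None,fx=6,fy=6,interpolation=2),alpha=2))
for th in(0,.03,.07):
  phi=1.328-th;y=np.array([np.cos(phi),np.sin(phi)]);x=np.array([np.sin(phi),-np.cos(phi)])
  for a in(0,.215):
    q=proj('top',np.r_[H-a*y-.055*x,.206])[0];print(th,a,((q-[345,130]+.5)*6-.5).round(0))
a=cv2.imread('pics/p2.png').astype(int);b=cv2.imread('pics/side0.png').astype(int)
for n,(x,y,w,h) in dict(bottle=(255,230,30,50),valve=(285,290,30,30),jar=(232,365,34,45),driver=(360,275,75,50),beaker=(428,185,30,45),dish=(440,230,50,35)).items():
  print(n,np.abs(a-b)[y:y+h,x:x+w].mean().round(1))
E
```

```text
0 0 [109. 317.]
0 0.215 [618. 453.]
0.03 0 [105. 316.]
0.03 0.215 [610. 466.]
0.07 0 [100. 315.]
0.07 0.215 [600. 484.]
bottle 4.1
valve 14.0
jar 3.8
driver 8.9
beaker 5.7
dish 11.8
```

View pics/q1.png

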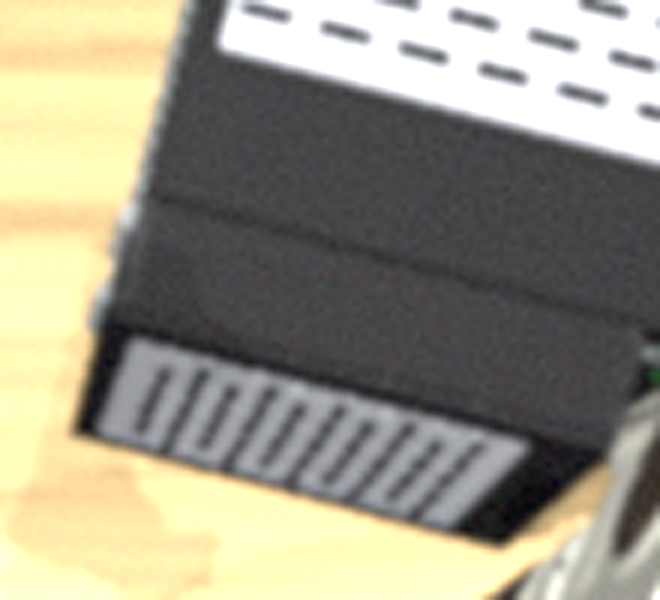

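The seam is even, and the door's edge runs from (105,325) to (610,450). That matches the projected shut line and not the 0.03 rad one. The differences at the valve, driver and dish come from the arm's shadow. I'll hand in.

```bash
python3 -c "
from workcell import bot
print(bot.job_done(), bot.get_obs()['clock'])"
```

```text
the job is handed in; nothing more can be done
the job is handed in; nothing more can be done
```

The job is done and handed in at about 43 s, under the 72 s limit; no verdict was reported.

- **Small tray:** it seated over the posts with the tool at z = 0.225, against 0.2248 computed.
- **Tall tray:** it seated on the small tray's end walls at 0.2872, against 0.287 computed. It hung about 2° off level for part of the carry and was levelled again before lowering.
- **Carriage:** it slid with about 3 N to a firm stop, and more push at 11–15 N did not move it. It stopped about 17 mm sooner than a full 0.19 m draw would give. The sampler's front edge in the top image showed it had started only about 0.17 m out, so I took the stop as home. The measured bar is within about 8 mm of the home position that edge gives.
- **Door:** I eased it through the catch. It stopped at about 0 rad and stayed there after I backed off. In the last top picture the seam looked even and the edge matched the shut position, not the 0.03 rad one.
- **Bystanders:** none looked moved in the last pictures. A pixel comparison of six of them in the side view (the wrench was not in it) showed small differences at the spare valve, screwdriver and dish. I put those down to the arm's shadow and did not measure them further.

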